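Set out the graduated candlesticks on the market stall riser

ROBOT

A 6-joint arm with a two-finger parallel gripper is mounted at the origin on the work surface. World frame = base frame: x ahead of the robot, y to its left, z up, the work surface at z = 0. Lengths are in m, angles in degrees, forces in N, time in s.
With the tool pointing down it reaches from about 0.4 to 0.825 m from the base axis. Payload 7 kg.
Tool frame: the origin (TCP) lies on the centre line of the jaws, within the pads' length; the fingertips stand 25 mm ahead of it and the grasp point (between the pads) lies 6 mm ahead of it; x points along the fingers, z is the direction in which the jaws open and shut, and the axes are right-handed (so a half turn about x gives the same grasp; the last joint's range is limited). The gripper opens to 88 mm and grips with 3 to 60 N. Pads are 19 mm wide; open, the fingers measure 130 mm over their backs; the gripper's body (78 mm by 193 mm) begins 47 mm behind the grasp point.
Start: joints at [-56.201, 20.546, 0.682, 0, -70.136, -16.507], TCP at [0.201, -0.644, 0.213] pointing down, gripper open.
Joint ranges: [-176.03, 176.03], [-82.01, 121.73], [-58.28, 71.71], [-173.87, 95.51], [-174.79, -0.11], [-173.66, 173.66]. Speed limits (degrees/s): [136.94, 136.94, 172.46, 180, 180, 180].

INTERFACE

Orientations are given as [roll, pitch, yaw] about the fixed x, y, z axes, in that order (R = Rz(yaw) Ry(pitch) Rx(roll)).
In Python, from plant import ctrl gives the robot as it stands. The module is installed in compiled form; this text tells all that it offers.
- The arm moves only by the tool send_rows, never from a script. Its argument "deltas" is a list of rows, each an object of numbers: "dx", "dy", "dz": the shift along the tool's x, y, z in mm; "ax", "ay", "az": the turn, a rotation vector about the tool's x, y, z in units of 5 degrees (1.0 is 5 degrees); "fingers": the opening, from 0 (shut) to 1 (fully open). A call has 1 to 12 rows; each row shifts and turns the commanded pose from where the row before left it, along the tool's axes as they then stand; what a row does not reach is not made up. A row lasts 1/8 s, in which the tool goes at most 62.5 mm and 10.7 degrees, less where a joint would pass 70% of its speed; a pose out of reach is approached as far as the arm can. A call with a gripper value outside its range is refused whole. The fingers move at their own pace and stop on an object; the grip force is fixed at half the most. Time passes only in rows, so rows that do not move let the fingers close. It gives the time, the measured TCP pose, the force and the opening at its end, in the units of the state.
- ctrl.get_obs(): the state, without advancing time (a new reading comes with each control period).
- ctrl.snapshot(name): name is "scene" or "top" or "wrist"; returns a dict with "image" (480x640x3 uint8, blue, green, red), "fx", "fy", "cx", "cy" (pixels), "k1" (the pictures are not rectified: a ray, as slopes to the right and down, at radius r is drawn at 1 + k1 r^2 times it, then the intrinsics apply), "R" (3x3) and "t" (3): a world point X has camera coordinates R X + t; the wrist camera has in their place "hand_eye" (4x4, takes a point from camera to tool coordinates, whose origin is the TCP and whose axes are the tool frame's). Camera axes: x right, y down, z forward; pixel columns grow to the right and rows downward; lengths in m; the calibration is good to about 2 mm. A picture is of the moment at which its call begins: read the wrist's pose just before it. There is no depth.
- ctrl.close_job(): hands the job in, once; it reports no verdict.
The state is a dict: "clock": time; "joint_pos": joint angles; "qvel": joint speeds; "tau": joint torques, N m; "tool_pos": TCP position; "orientation": TCP orientation; "force": force on the tool from outside, world axes, zero at the start; "moment": the same for the moment, N m; "opening": finger opening in m.
Only numpy, scipy, OpenCV 4.12 (cv2) and the standard library are available. Lean on these libraries where they do the work, as an engineer would, in place of code of your own. Each camera call takes 0.05 s, during which the arm holds its last target.

TASK

Set out the four candlesticks for sale on the wooden riser, one standing upright in the middle of each cork mat, in order of height: the tallest next to the coffee pot, going down to the shortest at the far end. Do not knock the coffee pot or the blue-glass salt cellar over or out of place.

Things in the scene. Friction and masses are not known exactly. Their poses are not given: they have to be found in the camera images.
- stick_y_mid (a point): Loose silver-plated candlestick, the tallest of four of one pattern, upright on the table: 165 mm tall, foot 74 mm in diameter, thin stem, on top a round sconce (candle socket) 28 mm in diameter, the topmost 38 mm: grip it there from above. 0.1 to 0.35 kg, weighted foot. The point is on its axis half-way up, 82.5 mm above its underside and below its top; z is the axis, up.
- stick_w_mid (a point): Loose silver-plated candlestick, the second tallest of four of one pattern, upright on the table: 140 mm tall, foot 68 mm in diameter, thin stem, on top a round sconce (candle socket) 28 mm in diameter, the topmost 38 mm: grip it there from above. 0.1 to 0.35 kg, weighted foot. The point is on its axis half-way up, 70 mm above its underside and below its top; z is the axis, up.
- stick_z_mid (a point): Loose silver-plated candlestick, the third tallest of four of one pattern, upright on the table: 115 mm tall, foot 62 mm in diameter, thin stem, on top a round sconce (candle socket) 28 mm in diameter, the topmost 38 mm: grip it there from above. 0.1 to 0.35 kg, weighted foot. The point is on its axis half-way up, 57.5 mm above its underside and below its top; z is the axis, up.
- stick_x_mid (a point): Loose silver-plated candlestick, the shortest of four of one pattern, upright on the table: 90 mm tall, foot 56 mm in diameter, thin stem, on top a round sconce (candle socket) 28 mm in diameter, the topmost 38 mm: grip it there from above. 0.1 to 0.35 kg, weighted foot. The point is on its axis half-way up, 45 mm above its underside and below its top; z is the axis, up.
- mat_a: One of four identical round cork mats, 86 mm in diameter, 5 mm thick, fixed in one row along the dark wooden riser (bench 660 x 150 mm, top 60 mm above the table), about 105 mm apart; which letter lies where in the row varies. Origin: centre of its underside; its upper face is 5 mm higher, 65 mm above the table. y runs along the riser.
- mat_b: One of four identical round cork mats, 86 mm in diameter, 5 mm thick, fixed in one row along the dark wooden riser (bench 660 x 150 mm, top 60 mm above the table), about 105 mm apart; which letter lies where in the row varies. Origin: centre of its underside; its upper face is 5 mm higher, 65 mm above the table. y runs along the riser.
- mat_c: One of four identical round cork mats, 86 mm in diameter, 5 mm thick, fixed in one row along the dark wooden riser (bench 660 x 150 mm, top 60 mm above the table), about 105 mm apart; which letter lies where in the row varies. Origin: centre of its underside; its upper face is 5 mm higher, 65 mm above the table. y runs along the riser.
- mat_d: One of four identical round cork mats, 86 mm in diameter, 5 mm thick, fixed in one row along the dark wooden riser (bench 660 x 150 mm, top 60 mm above the table), about 105 mm apart; which letter lies where in the row varies. Origin: centre of its underside; its upper face is 5 mm higher, 65 mm above the table. y runs along the riser.
- pot: Silver-plated coffee pot, 219 mm tall, belly 92 mm in diameter, loose on one end of the riser (left or right, varies), about 118 mm beyond the end mat's centre; spout reaches 84 mm roughly towards the robot, handle 86 mm away from it. A green tea caddy, 116 mm tall, stands on the other end. Origin: centre of its underside.
- salt: Small salt cellar with blue glass liner, 57 mm in diameter, 39 mm high, loose on the table among the candlesticks. Origin: on its axis at table height. Other loose bystanders there: pepper caster 93 mm tall, napkin ring 34 mm, stack of coasters 30 mm, cake slice lying flat.
There are look-alikes about, which are no part of the job. What is shaped like the pot but orange is not meant.

How it is judged:
By the outcome, as a careful person would: the job done as asked, in the order asked, and still so for the second after the job is handed in, with the robot touching nothing.
It also fails if it takes over 106 s, if anything falls off the work surface, if the arm or the gripper's body presses on something with over 40 N, if the wrist force passes 120 N, or if a joint passes its speed limit or range.

## Working session

There is one attempt and no reset: what is moved stays moved. The work goes in short steps, Python scripts to look and compute and a tool call to move; the robot and the scene stay as the last step left them, time stands still between calls to the robot, and variables do not carry over. Pictures are saved under pics/ and viewed, and the job is handed in when it is done.

Besides the shell and the picture viewer there is one more tool, called after "Call:" in YAML: its name, and indented under it one key for each argument. send_rows: Moves the arm, as the interface text tells. Its arguments: {"type":"object","properties":{"deltas":{"type":"array","items":{"type":"object","properties":{"dx":{"type":"number"},"dy":{"type":"number"},"dz":{"type":"number"},"ax":{"type":"number"},"ay":{"type":"number"},"az":{"type":"number"},"fingers":{"type":"number"}}}}},"required":["deltas"]}

```bash
mkdir -p pics; cat > h.py <<'E'
import numpy as np, cv2, pickle
from plant import ctrl
E
python3 - <<'E'
from h import *
o=ctrl.get_obs(); print({k:np.round(v,3) for k,v in o.items()})
for n in ["scene","top","wrist"]:
    o=ctrl.get_obs(); s=ctrl.snapshot(n); s['obs']=o
    pickle.dump(s,open(f'{n}0.pkl','wb')); cv2.imwrite(f'pics/{n}0.png',s['image'])
    print(n,{k:np.round(v,4).tolist() for k,v in s.items() if k not in('image','obs')})
E
```

```text
{'clock': np.float64(0.0), 'joint_pos': array([-5.6201e+01,  2.0590e+01,  6.3300e-01, -2.1000e-02, -7.0136e+01,
       -1.6506e+01]), 'qvel': array([ 0.059, -0.033,  0.005,  0.033,  0.034, -0.062]), 'tau': array([-1.0000e-03, -5.8272e+01,  2.9306e+01,  6.9970e+00,  7.0000e-03,
       -0.0000e+00]), 'tool_pos': array([ 0.2  , -0.644,  0.212]), 'orientation': array([  4.786,  89.905, 112.072]), 'force': array([-0.461, -0.049,  0.622]), 'moment': array([ 0.014, -0.03 , -0.027]), 'opening': np.float64(0.088)}
scene {'fx': 472.2931, 'fy': 472.2931, 'cx': 319.2748, 'cy': 248.282, 'k1': -0.0589, 'R': [[-0.7702, 0.6376, -0.0139], [0.5141, 0.6079, -0.6051], [-0.3774, -0.4732, -0.796]], 't': [0.3373, -0.193, 1.2656]}
top {'fx': 504.7554, 'fy': 504.7554, 'cx': 314.3181, 'cy': 230.3997, 'k1': -0.0459, 'R': [[0.0293, -0.9993, 0.0228], [-0.9971, -0.0308, -0.0689], [0.0696, -0.0207, -0.9974]], 't': [-0.0008, 0.4442, 1.0327]}
wrist {'fx': 383.501, 'fy': 383.501, 'cx': 314.8254, 'cy': 235.2314, 'k1': -0.0684, 'hand_eye': [[0.0001, -0.2558, 0.9667, -0.1729], [-0.0002, -0.9667, -0.2558, 0.0684], [1.0, -0.0002, -0.0001, -0.0005], [0.0, 0.0, 0.0, 1.0]]}
```

View pics/scene0.png

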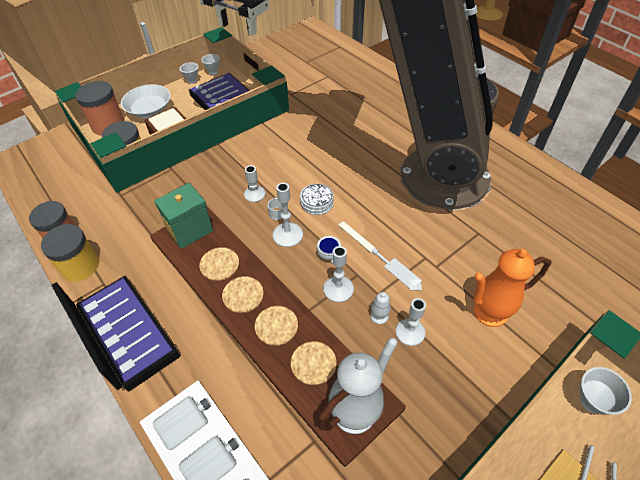

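View pics/top0.png

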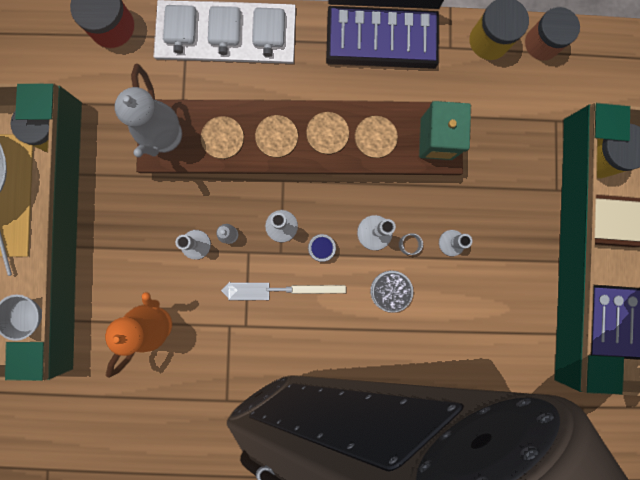

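View pics/wrist0.png

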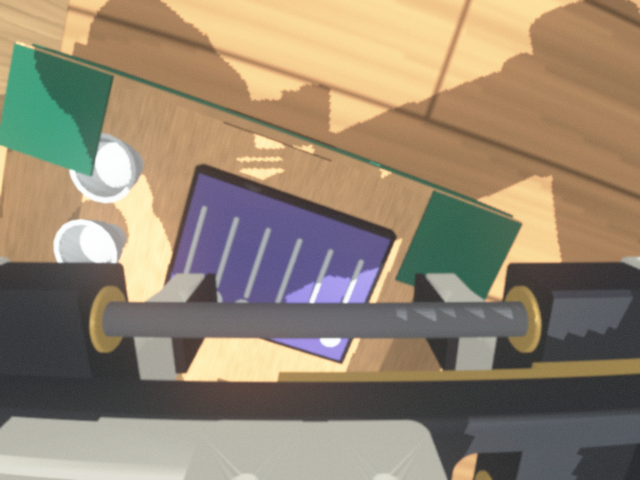

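Pot stands at the top-image left end (+y); caddy at the right. Four sticks in the top image at about (190,243), (281,225), (378,232), (456,242). I'll zoom in for the rim features.

```bash
python3 - <<'E'
from h import *
t=pickle.load(open('top0.pkl','rb'))['image']; s=pickle.load(open('scene0.pkl','rb'))['image']
def crop(im,c,w,h,k): 
    x,y=c; return cv2.resize(im[y:y+h,x:x+w],None,fx=k,fy=k,interpolation=cv2.INTER_CUBIC)
cs=[crop(t,(x-30,y-25),60,50,6.5) for x,y in [(193,243),(281,225),(378,232),(456,242)]]
cv2.imwrite('pics/tc.png',np.vstack([np.hstack(cs[:2]),np.hstack(cs[2:])]))
cs=[crop(s,(x-30,y-40),60,90,6) for x,y in [(412,315),(341,268),(287,205),(254,178)]]
cs=[cv2.resize(c,None,fx=.55,fy=.55) for c in cs]
cv2.imwrite('pics/sc.png',np.hstack(cs))
E
```

```text
(no output)
```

View pics/tc.png

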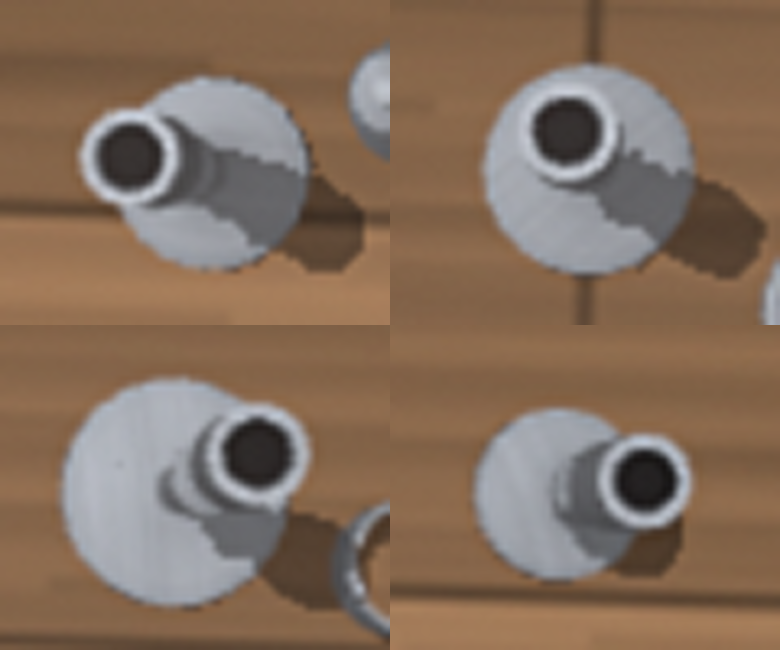

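View pics/sc.png

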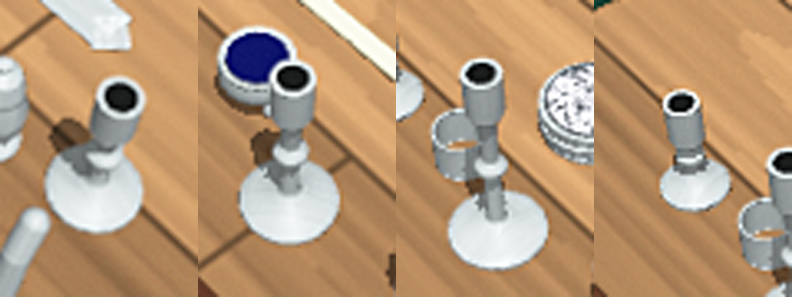

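The crops show each sconce's dark socket mouth with a bright rim clearly in both views. Order, left to right in the top image, is stick z(?), w, y, x; triangulation will confirm it.

```bash
cat >> h.py <<'E'
def ray(s,uv,T=None):
    xy=np.array([(uv[0]-s['cx'])/s['fx'],(uv[1]-s['cy'])/s['fy']]); u=xy.copy()
    for _ in range(20): u=xy/(1+s['k1']*(u@u))
    d=np.array([u[0],u[1],1.])
    if T is None: R=s['R'];return -R.T@s['t'], R.T@d
    return T[:3,3],T[:3,:3]@d
def tri(rs):
    A=np.zeros((3,3));b=np.zeros(3)
    for o,d in rs:
        d=d/np.linalg.norm(d);P=np.eye(3)-np.outer(d,d);A+=P;b+=P@o
    X=np.linalg.solve(A,b)
    return X,[np.linalg.norm(np.cross(X-o,d/np.linalg.norm(d)))*1000 for o,d in rs]
def plane(r,z): o,d=r; return o+d*(z-o[2])/d[2]
def proj(s,X):
    c=s['R']@X+s['t'];u=c[:2]/c[2];u=u*(1+s['k1']*(u@u));return np.array([s['fx']*u[0]+s['cx'],s['fy']*u[1]+s['cy']])
def dark(im,c,r=10,th=75):
    x,y=c;sub=im[y-r:y+r+1,x-r:x+r+1].max(2)
    n,l,st,ce=cv2.connectedComponentsWithStats((sub<th).astype(np.uint8))
    best=None
    for i in range(1,n):
        if st[i,4]<8: continue
        d=np.hypot(*(ce[i]-r))
        if best is None or d<best[0]: best=(d,i)
    i=best[1]; w=(l==i)
    return ce[i]+[x-r,y-r],st[i]
E
python3 - <<'E'
from h import *
t=pickle.load(open('top0.pkl','rb')); s=pickle.load(open('scene0.pkl','rb'))
tp=[(183,242),(278,220),(387,227),(465,241)]
sp=[(418,304),(340,252),(283,188),(251,170)]
for a,b in zip(tp,sp):
    p,st=dark(t['image'],a);q,st2=dark(s['image'],b)
    X,e=tri([ray(t,p),ray(s,q)]); print(np.round(p,1),st[2:],np.round(q,1),st2[2:],'X',np.round(X,4),'err',np.round(e,2))
def cork(s):
    im=s['image'];h=cv2.cvtColor(im,cv2.COLOR_BGR2HSV)
    m=cv2.inRange(im,(70,130,170),(190,225,255))
    m=cv2.morphologyEx(m,cv2.MORPH_CLOSE,np.ones((5,5)));m=cv2.morphologyEx(m,cv2.MORPH_OPEN,np.ones((9,9)))
    c,_=cv2.findContours(m,cv2.RETR_EXTERNAL,cv2.CHAIN_APPROX_NONE)
    return [(cv2.fitEllipse(k)) for k in c if 600<cv2.contourArea(k)<2500]
ct=cork(t);cs=cork(s)
for e in ct: print('t',np.round(e[0],1),np.round(e[1],1), np.round(plane(ray(t,e[0]),.065),4))
for e in cs: print('s',np.round(e[0],1),np.round(e[1],1), np.round(plane(ray(s,e[0]),.065),4))
E
```

```text
[182.6 241.6] [10 10 72] [418.1 304.2] [ 9  9 62] X [0.4081 0.261  0.1137] err [0.59 0.59]
[277.9 219.6] [10 10 75] [339.2 251.1] [ 9  7 54] X [0.4528 0.0827 0.1396] err [0.44 0.44]
[387.1 226.4] [10 10 78] [282.2 186.6] [ 9  6 39] X [ 0.4447 -0.1143  0.1646] err [0.13 0.13]
[464.8 240.3] [ 9  9 65] [250.  168.9] [ 7  5 31] X [ 0.4282 -0.2794  0.089 ] err [0.48 0.48]
t [616.3 219.3] [43.9 55. ] [ 0.4823 -0.6027  0.065 ]
t [223.  137.1] [38.4 39.3] [0.622  0.2019 0.065 ]
t [375.9 136.8] [38.6 40. ] [ 0.6332 -0.1049  0.065 ]
t [276.5 135.8] [39.2 39.9] [0.6281 0.095  0.065 ]
t [327.5 132.7] [38.8 40.2] [ 0.638  -0.0072  0.065 ]
s [312.6 362.2] [41.3 44.2] [0.6234 0.2059 0.065 ]
s [275.8 324.9] [38.1 42.1] [0.6297 0.0984 0.065 ]
s [359.4 317. ] [30.3 72.6] [0.4916 0.1912 0.065 ]
s [231.6 280.1] [39.2 80.1] [ 0.6382 -0.047   0.065 ]
s [181.4  99.1] [23.3 43.7] [ 0.4008 -0.6855  0.065 ]
s [34.3 87.7] [19.8 57.8] [ 0.7234 -1.0621  0.065 ]
s [549.4  85. ] [19.2 52. ] [-0.4922 -0.0208  0.065 ]
s [505.1  72. ] [26.9 54.7] [-0.4437 -0.1507  0.065 ]
s [164.3  30.8] [35.4 57. ] [ 0.2454 -1.0905  0.065 ]
```

```bash
cat >> h.py <<'E'
def cork(s,cents,r=30,th=None):
    """ellipse of bright-cork blob near each given centre"""
    out=[];im=s['image']
    for x,y in cents:
        x0,y0=max(int(x)-r,0),max(int(y)-r,0)
        sub=im[y0:y0+2*r,x0:x0+2*r]
        m=cv2.inRange(sub,(50,100,135),(200,235,255))
        m=cv2.morphologyEx(m,cv2.MORPH_OPEN,np.ones((3,3)))
        m=cv2.morphologyEx(m,cv2.MORPH_CLOSE,np.ones((7,7)))
        n,l,st,ce=cv2.connectedComponentsWithStats(m); i=l[int(y)-y0,int(x)-x0]
        c,_=cv2.findContours((l==i).astype(np.uint8),cv2.RETR_EXTERNAL,cv2.CHAIN_APPROX_NONE)
        k=cv2.convexHull(max(c,key=cv2.contourArea)+np.array([x0,y0]))
        e=cv2.fitEllipse(k);out.append(e)
    return out
E
python3 - <<'E'
from h import *
t=pickle.load(open('top0.pkl','rb')); s=pickle.load(open('scene0.pkl','rb'))
ct=cork(t,[(223,137),(277,136),(328,133),(376,137)]);cs=cork(s,[(313,362),(277,325),(243,294),(219,264)],26)
for a,b in zip(ct,cs):
    X,e=tri([ray(t,a[0]),ray(s,b[0])]); print(np.round(a[1],1),np.round(b[1],1),np.round(X,4),np.round(e,1),np.round(plane(ray(t,a[0]),.065),4),np.round(plane(ray(s,b[0]),.065),4))
a=t['image'].copy();b=s['image'].copy()
for e in ct: cv2.ellipse(a,e,(255,0,0),1)
for e in cs: cv2.ellipse(b,e,(255,0,0),1)
cv2.imwrite('pics/m.png',np.vstack([cv2.resize(a[95:185,110:480],None,fx=2,fy=2),cv2.resize(b[240:390,150:520],None,fx=2,fy=2)]))
E
```

```text
[41.5 42. ] [44.9 47.4] [0.6225 0.2061 0.0595] [1.6 1.6] [0.6223 0.204  0.065 ] [0.6227 0.2092 0.065 ]
[41.6 42.2] [42.2 54.3] [0.6295 0.0931 0.0723] [3.6 3.6] [0.6286 0.0959 0.065 ] [0.6302 0.0868 0.065 ]
[40.8 52.8] [39.5 67.5] [ 0.6388 -0.0135  0.054 ] [2.6 2.6] [ 0.6378 -0.0147  0.065 ] [ 0.6397 -0.0048  0.065 ]
[40.4 53.6] [40.1 50.7] [ 0.6358 -0.0951  0.0507] [3.8 3.8] [ 0.635  -0.0958  0.065 ] [ 0.6367 -0.082   0.065 ]
```

View pics/m.png

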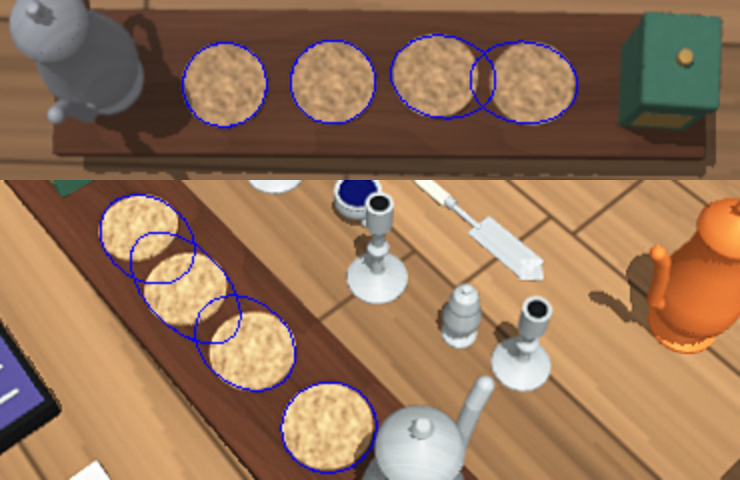

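Ellipses merge neighbouring mats because of the closing; I'll tighten it.

```bash
sed -i 's/m=cv2.morphologyEx(m,cv2.MORPH_CLOSE,np.ones((7,7)))/m=cv2.morphologyEx(m,cv2.MORPH_OPEN,cv2.getStructuringElement(2,(9,9)))/; s/np.ones((3,3)))/np.ones((2,2)))/;s/cv2.MORPH_OPEN,np.ones((2,2))/cv2.MORPH_CLOSE,np.ones((2,2))/' h.py
python3 - <<'E'
from h import *
t=pickle.load(open('top0.pkl','rb')); s=pickle.load(open('scene0.pkl','rb'))
ct=cork(t,[(223,137),(277,136),(328,133),(376,137)]);cs=cork(s,[(313,362),(277,325),(243,294),(219,264)],26)
P=[]
for a,b in zip(ct,cs):
    X,e=tri([ray(t,a[0]),ray(s,b[0])]); P.append(X);print(np.round(a[1],1),np.round(b[1],1),np.round(X,4),np.round(e,1),np.round(plane(ray(t,a[0]),.065),4),np.round(plane(ray(s,b[0]),.065),4))
P=np.array(P);print(np.linalg.norm(np.diff(P[:,:2],axis=0),axis=1))
a=t['image'].copy();b=s['image'].copy()
for e in ct: cv2.ellipse(a,e,(255,0,0),1)
for e in cs: cv2.ellipse(b,e,(255,0,0),1)
cv2.imwrite('pics/m2.png',np.vstack([cv2.resize(a[95:185,110:480],None,fx=2,fy=2),cv2.resize(b[240:390,150:520],None,fx=2,fy=2)]))
E
```

```text
[41.3 41.8] [43.4 45.6] [0.6216 0.2047 0.0545] [1.9 1.9] [0.6203 0.2017 0.065 ] [0.623  0.2097 0.065 ]
[41.4 42.2] [39.1 43.5] [0.628  0.0956 0.0548] [1.7 1.7] [0.6267 0.0938 0.065 ] [0.6294 0.1018 0.065 ]
[41.2 42.3] [35.7 41.8] [ 0.6385 -0.0081  0.0541] [1.7 1.7] [ 0.6369 -0.0087  0.065 ] [ 6.4e-01 -2.0e-04  6.5e-02]
[41.  42.2] [32.3 40.1] [ 0.6341 -0.1072  0.0539] [1.6 1.6] [ 0.6324 -0.1067  0.065 ] [ 0.6357 -0.0979  0.065 ]
[0.10933404 0.1041989  0.09924914]
```

View pics/m2.png

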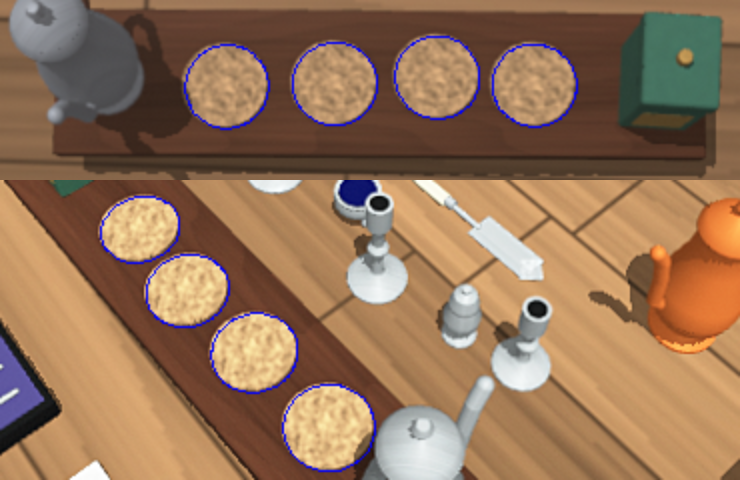

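```bash
sed -i 's/m=cv2.morphologyEx(m,cv2.MORPH_CLOSE,np.ones((2,2)))/m=cv2.medianBlur(m,3)/' h.py
python3 - <<'E'
from h import *
t=pickle.load(open('top0.pkl','rb')); s=pickle.load(open('scene0.pkl','rb'))
ct=cork(t,[(223,137),(277,136),(328,133),(376,137)]);cs=cork(s,[(313,362),(277,325),(243,294),(219,264)],26)
P=[]
for a,b in zip(ct,cs):
    X,e=tri([ray(t,a[0]),ray(s,b[0])]); P.append(X);print(np.round(a[1],1),np.round(b[1],1),np.round(X,4),np.round(e,1),np.round(plane(ray(t,a[0]),.065),4),np.round(plane(ray(s,b[0]),.065),4))
P=np.array(P);print(np.linalg.norm(np.diff(P[:,:2],axis=0),axis=1))
E
```

```text
[41.4 41.8] [43.3 45.4] [0.6227 0.2051 0.0611] [0.9 0.9] [0.6224 0.2039 0.065 ] [0.6231 0.2071 0.065 ]
[41.4 42.2] [38.8 43.4] [0.6291 0.0966 0.0611] [0.8 0.8] [0.6287 0.0959 0.065 ] [0.6295 0.0991 0.065 ]
[41.2 42.3] [35.1 41.9] [ 0.6396 -0.0065  0.0608] [0.6 0.6] [ 0.6389 -0.0067  0.065 ] [ 0.6402 -0.0035  0.065 ]
[41.  42.2] [32.1 39.9] [ 0.6353 -0.1051  0.0605] [0.3 0.3] [ 0.6344 -0.1047  0.065 ] [ 0.6362 -0.1016  0.065 ]
[0.10868186 0.1036639  0.09865753]
```

```bash
cat >> h.py <<'E'
from scipy.spatial.transform import Rotation as Ro
def Rt(o): return Ro.from_euler('xyz',o['orientation'],degrees=True).as_matrix()
def TT(o):
    T=np.eye(4);T[:3,:3]=Rt(o);T[:3,3]=o['tool_pos'];return T
def tgt(sgn): # tool x down, z = sgn*world x
    x=np.array([0,0,-1.]);z=np.array([sgn,0,0.]);return np.column_stack([x,np.cross(z,x),z])
def delta(p,Rg=None):
    o=ctrl.get_obs();R=Rt(o);d=R.T@(np.array(p)-o['tool_pos'])*1000
    r=np.zeros(3) if Rg is None else Ro.from_matrix(R.T@Rg).as_rotvec(degrees=True)/5
    print('at',np.round(o['tool_pos'],4),'d(mm)',np.round(d,1),'rot(5deg)',np.round(r,2))
    return d,r
E
python3 - <<'E'
from h import *
o=ctrl.get_obs();print(np.round(Rt(o),3), o['joint_pos'])
delta((.53,-.05,.36),tgt(1));delta((.53,-.05,.36),tgt(-1))
E
```

```text
[[-0.001 -0.955 -0.297]
 [ 0.001 -0.297  0.955]
 [-1.     0.     0.001]] [-5.62012476e+01  2.05835590e+01  6.46931679e-01 -1.36774434e-02
 -7.01388671e+01 -1.65070315e+01]
at [ 0.2005 -0.6441  0.212 ] d(mm) [-147.4 -491.2  469.6] rot(5deg) [ 2.146e+01  1.000e-02 -2.000e-02]
at [ 0.2005 -0.6441  0.212 ] d(mm) [-147.4 -491.2  469.6] rot(5deg) [-1.454e+01  1.000e-02  1.000e-02]
```

Call:
send_rows:
  deltas:
    - {"dx": -13,"ax": -1.2}
    - {"dx": -13,"ax": -1.2}
    - {"dx": -13,"ax": -1.2}
    - {"dx": -13,"ax": -1.2}
    - {"dx": -13,"ax": -1.2}
    - {"dx": -13,"ax": -1.2}
    - {"dx": -13,"ax": -1.2}
    - {"dx": -13,"ax": -1.2}
    - {"dx": -13,"ax": -1.2}
    - {"dx": -13,"ax": -1.2}
    - {"dx": -13,"ax": -1.2}
    - {"dx": -5,"ax": -1.34}

```text
validation failed for argument at $.de...
```

```bash
python3 - <<'E'
from h import *
delta((.53,-.10,.36),tgt(-1))
E
```

```text
at [ 0.2005 -0.6441  0.212 ] d(mm) [-147.5 -476.3  421.8] rot(5deg) [-1.454e+01  1.000e-02  1.000e-02]
```

Call:
send_rows:
  deltas:
    - {"dx": -13,"dy": 0,"dz": 0,"ax": -1.0,"ay": 0,"az": 0,"fingers": 1}

```text
clock: 0.28
tool_pos: [0.2003, -0.6436, 0.2243]
orientation: [1.7, 89.8, 114.0]
force: [-0.7, -0.5, 0.7]
opening: 0.0871
```

All keys are probably needed.

Call:
send_rows:
  deltas:
    - {"dx": -13,"dy": 0,"dz": 0,"ax": -1.2,"ay": 0,"az": 0,"fingers": 1}
    - {"dx": -13,"dy": 0,"dz": 0,"ax": -1.2,"ay": 0,"az": 0,"fingers": 1}
    - {"dx": -13,"dy": 0,"dz": 0,"ax": -1.2,"ay": 0,"az": 0,"fingers": 1}
    - {"dx": -13,"dy": 0,"dz": 0,"ax": -1.2,"ay": 0,"az": 0,"fingers": 1}
    - {"dx": -13,"dy": 0,"dz": 0,"ax": -1.2,"ay": 0,"az": 0,"fingers": 1}
    - {"dx": -13,"dy": 0,"dz": 0,"ax": -1.2,"ay": 0,"az": 0,"fingers": 1}
    - {"dx": -13,"dy": 0,"dz": 0,"ax": -1.2,"ay": 0,"az": 0,"fingers": 1}
    - {"dx": -13,"dy": 0,"dz": 0,"ax": -1.2,"ay": 0,"az": 0,"fingers": 1}
    - {"dx": -13,"dy": 0,"dz": 0,"ax": -1.2,"ay": 0,"az": 0,"fingers": 1}
    - {"dx": -13,"dy": 0,"dz": 0,"ax": -1.2,"ay": 0,"az": 0,"fingers": 1}
    - {"dx": -5,"dy": 0,"dz": 0,"ax": -1.54,"ay": 0,"az": 0,"fingers": 1}

```text
clock: 1.65
tool_pos: [0.2006, -0.6446, 0.3614]
orientation: [115.3, 90.0, -64.5]
force: [0.6, -1.1, 0.5]
opening: 0.0876
```

```bash
python3 - <<'E'
from h import *
delta((.53,-.10,.36),tgt(-1))
E
```

```text
at [ 0.2006 -0.6446  0.3614] d(mm) [   1.2 -543.3 -331.5] rot(5deg) [ 0.04 -0.   -0.01]
```

Call:
send_rows:
  deltas:
    - {"dx": 0,"dy": -45,"dz": -28,"ax": 0,"ay": 0,"az": 0,"fingers": 1}
    - {"dx": 0,"dy": -45,"dz": -28,"ax": 0,"ay": 0,"az": 0,"fingers": 1}
    - {"dx": 0,"dy": -45,"dz": -28,"ax": 0,"ay": 0,"az": 0,"fingers": 1}
    - {"dx": 0,"dy": -45,"dz": -28,"ax": 0,"ay": 0,"az": 0,"fingers": 1}
    - {"dx": 0,"dy": -45,"dz": -28,"ax": 0,"ay": 0,"az": 0,"fingers": 1}
    - {"dx": 0,"dy": -45,"dz": -28,"ax": 0,"ay": 0,"az": 0,"fingers": 1}
    - {"dx": 0,"dy": -45,"dz": -28,"ax": 0,"ay": 0,"az": 0,"fingers": 1}
    - {"dx": 0,"dy": -45,"dz": -28,"ax": 0,"ay": 0,"az": 0,"fingers": 1}
    - {"dx": 0,"dy": -45,"dz": -28,"ax": 0,"ay": 0,"az": 0,"fingers": 1}
    - {"dx": 0,"dy": -45,"dz": -28,"ax": 0,"ay": 0,"az": 0,"fingers": 1}
    - {"dx": 0,"dy": -45,"dz": -28,"ax": 0,"ay": 0,"az": 0,"fingers": 1}
    - {"dx": 0,"dy": -45,"dz": -23,"ax": 0,"ay": 0,"az": 0,"fingers": 1}

```text
clock: 3.15
tool_pos: [0.5323, -0.1028, 0.3605]
orientation: [-9.2, 90.0, 170.8]
force: [0.7, -0.4, 0.5]
opening: 0.0874
```

```bash
cat >> h.py <<'E'
def snapw(n):
    o=ctrl.get_obs(); s=ctrl.snapshot('wrist'); s['T']=TT(o)@s['hand_eye']; Ti=np.linalg.inv(s['T']); s['R']=Ti[:3,:3]; s['t']=Ti[:3,3]; s['obs']=o
    pickle.dump(s,open(n+'.pkl','wb')); cv2.imwrite(f'pics/{n}.png',s['image']); return s
E
python3 - <<'E'
from h import *
s=snapw('w1'); print(s['obs']['tool_pos'])
for P in [(.6227,.2055,.065),(.629,.0975,.065),(.6395,-.0055,.065),(.6353,-.1045,.065),(.4447,-.1143,.165),(.4528,.0827,.14)]: print(P,proj(s,np.array(P)))
E
```

```text
[ 0.53227901 -0.10278862  0.36052426]
(0.6227, 0.2055, 0.065) [252.8823789  403.66815479]
(0.629, 0.0975, 0.065) [244.45827726 337.8523946 ]
(0.6395, -0.0055, 0.065) [232.33705682 266.89165294]
(0.6353, -0.1045, 0.065) [231.3462593  190.81403778]
(0.4447, -0.1143, 0.165) [405.26650993 195.49134173]
(0.4528, 0.0827, 0.14) [382.8703856  359.29129922]
```

View pics/w1.png

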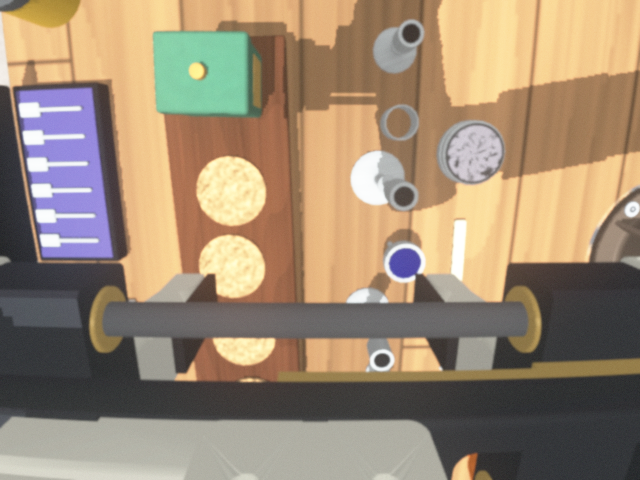

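The wrist view shows mat 3 at (232,266), mat 4 at (231,191) and stick y's mouth at (403,195), all within about a pixel or two of what the fixed cameras predict. Next I shift +y for mats 1 and 2.

Call:
send_rows:
  deltas:
    - {"dx": 0,"dy": -50,"dz": 0,"ax": 0,"ay": 0,"az": 0,"fingers": 1}
    - {"dx": 0,"dy": -50,"dz": 0,"ax": 0,"ay": 0,"az": 0,"fingers": 1}
    - {"dx": 0,"dy": -50,"dz": 0,"ax": 0,"ay": 0,"az": 0,"fingers": 1}
    - {"dx": 0,"dy": -50,"dz": 0,"ax": 0,"ay": 0,"az": 0,"fingers": 1}
    - {"dx": 0,"dy": 0,"dz": 0,"ax": 0,"ay": 0,"az": 0,"fingers": 1}
    - {"dx": 0,"dy": 0,"dz": 0,"ax": 0,"ay": 0,"az": 0,"fingers": 1}

```text
clock: 3.95
tool_pos: [0.5315, 0.0954, 0.3606]
orientation: [38.2, 90.0, -141.8]
force: [1.0, 0.2, 0.9]
opening: 0.0877
```

```bash
python3 - <<'E'
from h import *
s=snapw('w2'); print(s['obs']['tool_pos'])
M=[(.6227,.2055,.065),(.629,.0975,.065),(.6395,-.0055,.065),(.6353,-.1045,.065)]
for n,idx in (('w1',(2,3)),('w2',(0,1,2))):
    s=pickle.load(open(n+'.pkl','rb'))
    for i in idx:
        p=proj(s,np.array(M[i])); e=cork(s,[p],48)[0]; print(n,i+1,np.round(e[0],1),np.round(e[1],1),np.round(plane(ray(s,e[0]),.065),4))
S=[(.4081,.261,.1137),(.4528,.0827,.14),(.4447,-.1143,.165),(.4282,-.2794,.09)]
for n,i in (('w1',2),('w1',3),('w2',1),('w2',2)):
    s=pickle.load(open(n+'.pkl','rb'));p=proj(s,np.array(S[i]));q,st=dark(s['image'],tuple(int(v) for v in p),14,90);print(n,i,p,q,st[2:],plane(ray(s,q),S[i][2]))
E
```

```text
[0.53154493 0.09543653 0.36059038]
w1 3 [231.6 314.5] [ 95.5 157.6] [0.6445 0.0624 0.065 ]
w1 4 [233.1 183.5] [63.9 82.1] [ 0.6327 -0.1134  0.065 ]
w2 1 [244.  274.5] [62.2 69.3] [0.624  0.2032 0.065 ]
w2 2 [237.1 182.3] [103.  190.1] [0.627  0.0833 0.065 ]
w2 3 [224.1 101.4] [109.9 172.2] [ 0.638  -0.0117  0.065 ]
w1 2 [405.26650993 195.49134173] [403.53909465 196.00823045] [ 18  17 243] [ 0.4463622  -0.11378815  0.165     ]
w1 3 [412.10259845  32.54575502] [410.51327434  32.95132743] [ 16  17 226] [ 0.42990133 -0.27895768  0.09      ]
w2 1 [391.2890403  190.64446075] [389.97395833 191.015625  ] [ 16  15 192] [0.45414774 0.08309056 0.14      ]Traceback (most recent call last):
  File "<stdin>", line 10, in <module>
  File "h.py", line 26, in dark
    i=best[1]; w=(l==i)
      ~~~~^^^
TypeError: 'NoneType' object is not subscriptable
```

View pics/w2.png

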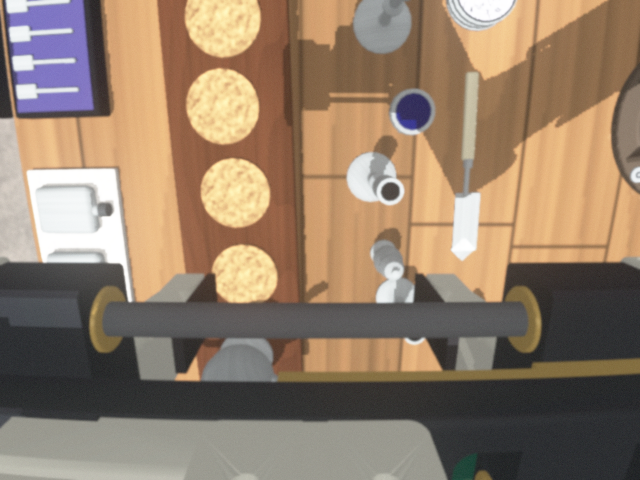

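```bash
python3 - <<'E'
from h import *
M=[(.6227,.2055,.065),(.629,.0975,.065),(.6395,-.0055,.065),(.6353,-.1045,.065)]
for n,idx in (('w1',(2,3)),('w2',(0,1,2))):
    s=pickle.load(open(n+'.pkl','rb'));im=s['image'];vis=im.copy()
    for i in idx:
        p=proj(s,np.array(M[i]));c=np.zeros(im.shape[:2],np.uint8);cv2.circle(c,tuple(int(round(v)) for v in p),44,255,-1)
        m=cv2.inRange(im,(40,140,185),(215,255,255))&c
        if n=='w1' and i==2: m[270:]=0
        if n=='w2' and i==0: m[288:]=0; m[268:,210:]=m[268:,210:]
        m=cv2.medianBlur(m,5);m=cv2.morphologyEx(m,cv2.MORPH_OPEN,cv2.getStructuringElement(2,(15,15)))
        k,_=cv2.findContours(m,0,1);k=max(k,key=cv2.contourArea);h=cv2.convexHull(k)[:,0].astype(float)
        if n=='w1' and i==2: h=h[h[:,1]<264]
        if n=='w2' and i==0: h=h[h[:,1]<272]
        # edge points -> plane, circle of known radius 43mm fit
        from scipy.optimize import least_squares
        W=np.array([plane(ray(s,q),.065)[:2] for q in h])
        r=least_squares(lambda v:np.hypot(W[:,0]-v[0],W[:,1]-v[1])-v[2],[*M[i][:2],.043],loss='soft_l1',f_scale=.001)
        print(n,i+1,np.round(r.x,4),'rms',np.sqrt(np.mean(r.fun**2))*1000)
        cv2.drawContours(vis,[h.astype(int)],-1,(255,0,0),1)
    cv2.imwrite(f'pics/{n}m.png',vis[:320,100:420])
a=cv2.imread('pics/w1m.png');b=cv2.imread('pics/w2m.png');cv2.imwrite('pics/wm.png',np.hstack([a,b]))
E
```

```text
w1 3 [ 0.6408 -0.0065  0.0433] rms 0.15094222022833345
w1 4 [ 0.6364 -0.1037  0.0437] rms 0.2776904171572732
w2 1 [0.624  0.2042 0.0425] rms 0.4685151885009746
w2 2 [0.6305 0.0966 0.0431] rms 0.225870714296102
w2 3 [ 0.6407 -0.006   0.0432] rms 0.21595388899383103
```

View pics/wm.png

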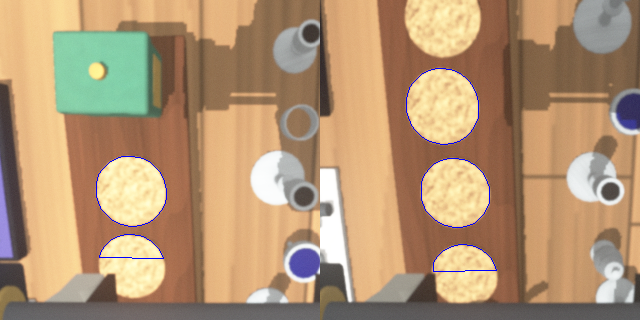

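Mat circles fit with radius 42.5 to 43.7 mm (43 expected), and the wrist and fixed cameras agree to about 1.5 mm. Now pick stick y.

Call:
send_rows:
  deltas:
    - {"dx": 0,"dy": 42,"dz": 17,"ax": 0,"ay": 0,"az": 0,"fingers": 1}
    - {"dx": 0,"dy": 42,"dz": 17,"ax": 0,"ay": 0,"az": 0,"fingers": 1}
    - {"dx": 0,"dy": 42,"dz": 17,"ax": 0,"ay": 0,"az": 0,"fingers": 1}
    - {"dx": 0,"dy": 42,"dz": 17,"ax": 0,"ay": 0,"az": 0,"fingers": 1}
    - {"dx": 0,"dy": 41,"dz": 17,"ax": 0,"ay": 0,"az": 0,"fingers": 1}
    - {"dx": 45,"dy": 0,"dz": 0,"ax": 0,"ay": 0,"az": 0,"fingers": 1}
    - {"dx": 45,"dy": 0,"dz": 0,"ax": 0,"ay": 0,"az": 0,"fingers": 1}
    - {"dx": 45,"dy": 0,"dz": 0,"ax": 0,"ay": 0,"az": 0,"fingers": 1}
    - {"dx": 0,"dy": 0,"dz": 0,"ax": 0,"ay": 0,"az": 0,"fingers": 1}
    - {"dx": 0,"dy": 0,"dz": 0,"ax": 0,"ay": 0,"az": 0,"fingers": 1}

```text
clock: 5.25
tool_pos: [0.4476, -0.1142, 0.2277]
orientation: [163.7, 89.9, -16.3]
force: [-0.4, -0.4, 0.6]
opening: 0.0874
```

```bash
python3 - <<'E'
from h import *
delta((.446,-.114,.153),tgt(-1)); o=ctrl.get_obs();print(o['joint_pos'])
E
```

```text
at [ 0.4476 -0.1142  0.2277] d(mm) [74.7 -0.3  1.8] rot(5deg) [-0.01 -0.02 -0.01]
[ 1.02656049e+01 -7.21161629e-01 -2.37015806e+01  6.11500447e-02
 -6.69073116e+01 -1.03318614e+01]
```

Call:
send_rows:
  deltas:
    - {"dx": 25,"dy": 0,"dz": 2,"ax": 0,"ay": 0,"az": 0,"fingers": 1}
    - {"dx": 25,"dy": 0,"dz": 0,"ax": 0,"ay": 0,"az": 0,"fingers": 1}
    - {"dx": 25,"dy": 0,"dz": 0,"ax": 0,"ay": 0,"az": 0,"fingers": 1}
    - {"dx": 0,"dy": 0,"dz": 0,"ax": 0,"ay": 0,"az": 0,"fingers": 1}
    - {"dx": 0,"dy": 0,"dz": 0,"ax": 0,"ay": 0,"az": 0,"fingers": 0.5}
    - {"dx": 0,"dy": 0,"dz": 0,"ax": 0,"ay": 0,"az": 0,"fingers": 0.4}
    - {"dx": 0,"dy": 0,"dz": 0,"ax": 0,"ay": 0,"az": 0,"fingers": 0}
    - {"dx": 0,"dy": 0,"dz": 0,"ax": 0,"ay": 0,"az": 0,"fingers": 0}
    - {"dx": 0,"dy": 0,"dz": 0,"ax": 0,"ay": 0,"az": 0,"fingers": 0}
    - {"dx": 0,"dy": 0,"dz": 0,"ax": 0,"ay": 0,"az": 0,"fingers": 0}

```text
clock: 6.5
tool_pos: [0.4447, -0.1135, 0.1508]
orientation: [17.2, 90.0, -162.8]
force: [-1.0, 0.7, -0.1]
opening: 0.0334
```

```bash
python3 - <<'E'
from h import *
delta((.446,-.114,.153),tgt(-1))
s=snapw('g1');cv2.imwrite('pics/g1.png',s['image'])
E
```

```text
at [ 0.4447 -0.1135  0.1508] d(mm) [-2.2  0.5 -1.3] rot(5deg) [-0.  0. -0.]
```

View pics/g1.png

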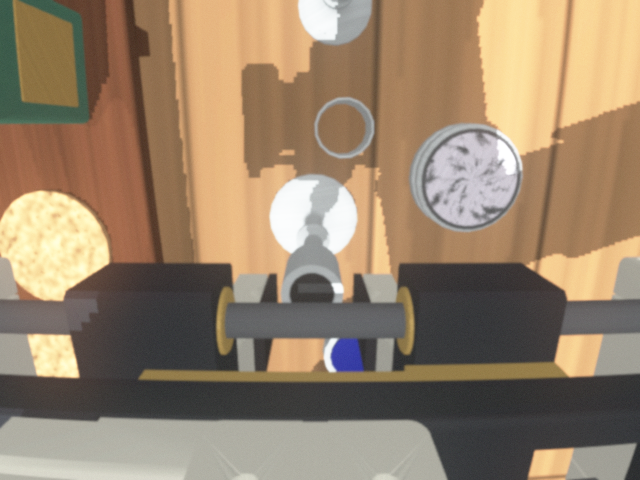

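Stick y sits between the pads at (314,290), still closing.

Call:
send_rows:
  deltas:
    - {"dx": -1,"dy": 0,"dz": 0,"ax": 0,"ay": 0,"az": 0,"fingers": 0}
    - {"dx": 0,"dy": 0,"dz": 0,"ax": 0,"ay": 0,"az": 0,"fingers": 0}
    - {"dx": 0,"dy": 0,"dz": 0,"ax": 0,"ay": 0,"az": 0,"fingers": 0}
    - {"dx": 0,"dy": 0,"dz": 0,"ax": 0,"ay": 0,"az": 0,"fingers": 0}

```text
clock: 7.05
tool_pos: [0.4474, -0.1136, 0.1537]
orientation: [175.0, 89.7, -5.0]
force: [2.7, 0.1, 9.8]
opening: 0.0006
```

```bash
python3 - <<'E'
from h import *
for _ in range(1): print(ctrl.get_obs()['opening'])
# target: foot at 100mm -> then over mat1
o=ctrl.get_obs();z=o['tool_pos'][2]
delta((.624,.2043,z+.12),tgt(-1))
E
```

```text
0.0006023180085888601
at [ 0.4474 -0.1136  0.1537] d(mm) [-119.2 -317.6 -177.5] rot(5deg) [ 0.01 -0.06 -0.01]
```

The jaws shut fully, so the grasp missed or slipped. Looking.

```bash
python3 - <<'E'
from h import *
s=snapw('g2');t=ctrl.snapshot('top');sc=ctrl.snapshot('scene')
a=cv2.resize(s['image'][120:440,120:520],(400,320));b=cv2.resize(sc['image'][130:290,200:400],(400,320))
cv2.imwrite('pics/g2c.png',np.hstack([a,b]));cv2.imwrite('pics/g2t.png',t['image'][60:360])
E
```

```text
(no output)
```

View pics/g2c.png

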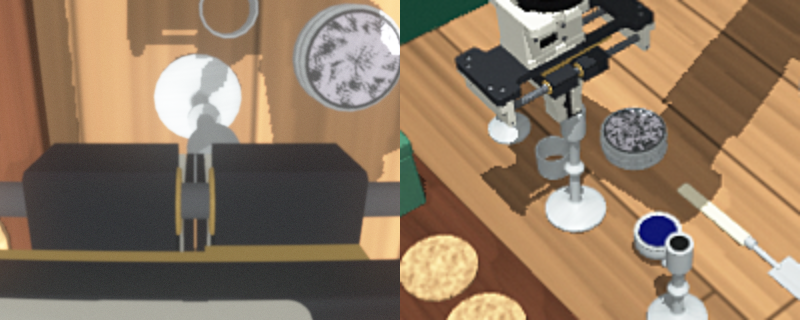

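View pics/g2t.png

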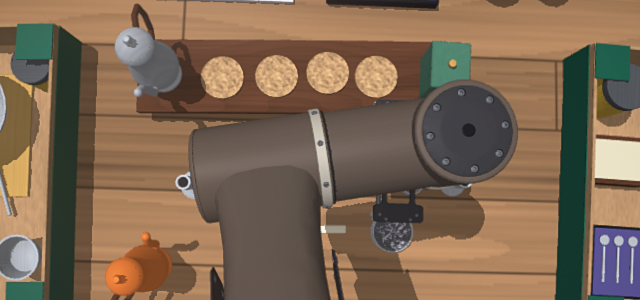

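```bash
python3 - <<'E'
from h import *
for n in('w1','g1','g2'):
    s=pickle.load(open(n+'.pkl','rb'));T=TT(s['obs'])
    print(n,'pos',s['obs']['tool_pos'])
    for x in(-.02,0,.006,.025): print('  tool x',x,proj(s,T[:3,:3]@np.array([x,0,0])+T[:3,3]))
    for P in [(.446,-.114,.165),(.446,-.114,.127)]: print('  y-stick',proj(s,np.array(P)))
g1=pickle.load(open('g1.pkl','rb'))['image'];g2=pickle.load(open('g2.pkl','rb'))['image']
cv2.imwrite('pics/gz.png',np.hstack([cv2.resize(g[170:370,220:410],(399,420)) for g in(g1,g2)]))
E
```

```text
w1 pos [ 0.53227901 -0.10278862  0.36052426]
  tool x -0.02 [315.51451357 299.14472789]
  tool x 0 [315.45281677 281.90941256]
  tool x 0.006 [315.43670289 277.41383655]
  tool x 0.025 [315.39148917 264.81273238]
  y-stick [403.92123919 195.79322992]
  y-stick [395.92343914 190.23152483]
g1 pos [ 0.44468027 -0.11351018  0.15075739]
  tool x -0.02 [315.51520825 299.14486957]
  tool x 0 [315.45343858 281.90953198]
  tool x 0.006 [315.43730567 277.41395043]
  tool x 0.025 [315.39203858 264.81283132]
  y-stick [312.54163965 292.77362409]
  y-stick [312.95412526 264.7156338 ]
g2 pos [ 0.44742281 -0.11356475  0.15374932]
  tool x -0.02 [315.52625897 299.14842751]
  tool x 0 [315.46333664 281.91265288]
  tool x 0.006 [315.44690278 277.41696195]
  tool x 0.025 [315.40079149 264.81554656]
  y-stick [318.49714663 290.25082037]
  y-stick [318.25716237 263.04323878]
```

View pics/gz.png

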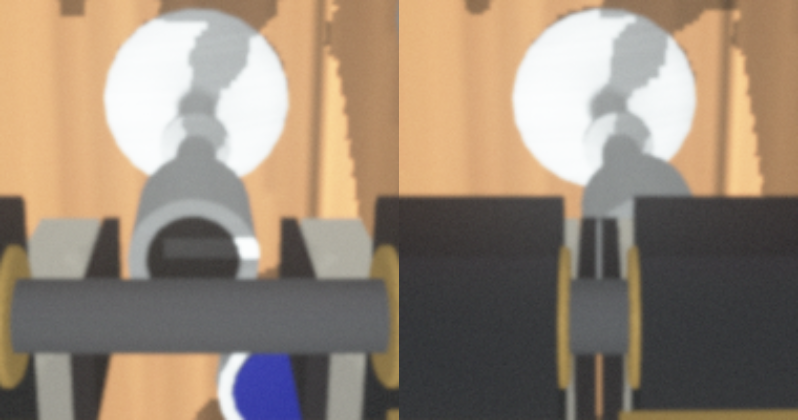

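```bash
python3 - <<'E'
from h import *
s=pickle.load(open('g2.pkl','rb'));T=TT(s['obs'])
for x in(-.04,-.02,0,.025):
  for y in(-.0095,.0095): print(x,y,np.round(proj(s,T[:3,:3]@np.array([x,y,0])+T[:3,3]),0))
sc=ctrl.snapshot('scene');o=ctrl.get_obs();T=TT(o);print(o['tool_pos'],o['opening'],o['force'])
im=sc['image'];k=6;x0,y0=255,130
v=cv2.resize(im[y0:y0+100,x0:x0+110],None,fx=k,fy=k,interpolation=cv2.INTER_CUBIC)
def dot(P,c):
    p=proj(sc,np.array(P));cv2.circle(v,(int((p[0]-x0+.5)*k),int((p[1]-y0+.5)*k)),4,c,-1)
for x,c in((-.02,(0,255,0)),(.006,(0,255,255)),(.025,(0,0,255))):
  for y in (-.0095,0,.0095): dot(T[:3,:3]@np.array([x,y,0])+T[:3,3],c)
dot((.446,-.114,.165),(255,0,0));dot((.446,-.114,0.004),(255,0,0))
cv2.imwrite('pics/sg.png',v)
E
```

```text
-0.04 -0.0095 [316. 343.]
-0.04 0.0095 [316. 298.]
-0.02 -0.0095 [316. 319.]
-0.02 0.0095 [316. 279.]
0 -0.0095 [315. 300.]
0 0.0095 [315. 263.]
0.025 -0.0095 [315. 281.]
0.025 0.0095 [315. 248.]
[ 0.447397   -0.11353776  0.15373604] 0.0005441658843370225 [ 3.02382096  0.13851938 10.13064989]
```

View pics/sg.png

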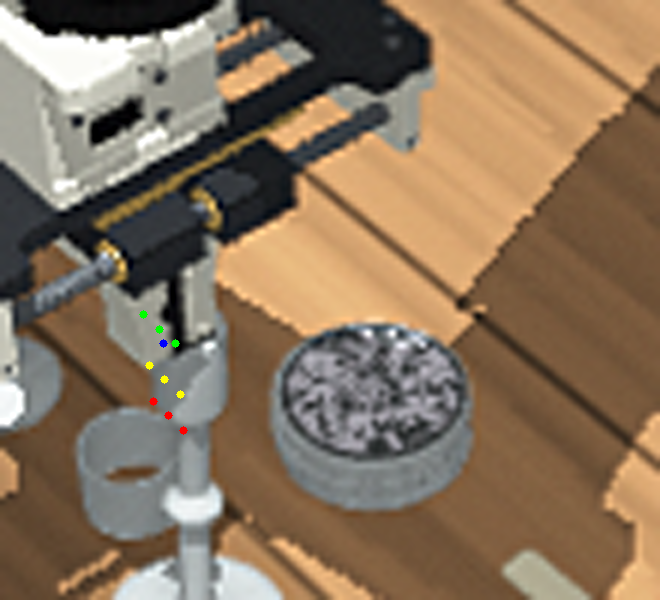

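```bash
python3 - <<'E'
from h import *
sc=ctrl.snapshot('scene');o=ctrl.get_obs();T=TT(o)
im=sc['image'];k=8;x0,y0=258,155
def mk(draw):
    v=cv2.resize(im[y0:y0+70,x0:x0+48],None,fx=k,fy=k,interpolation=cv2.INTER_CUBIC)
    if not draw:return v
    def pp(P):
        p=proj(sc,T[:3,:3]@np.array(P)+T[:3,3]);return (int((p[0]-x0+.5)*k),int((p[1]-y0+.5)*k))
    for z0,z1,c in((0,.021,(0,0,255)),(-.021,0,(255,0,0))):
        for y in(-.0095,.0095):
            q=[pp((x,y,z)) for x,z in((-.03,z0),(.025,z0),(.025,z1),(-.03,z1))]
            cv2.polylines(v,[np.array(q)],True,c if y>0 else (0,255,255),1)
    return v
cv2.imwrite('pics/sg2.png',np.hstack([mk(1),mk(0)]))
E
```

```text
(no output)
```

View pics/sg2.png

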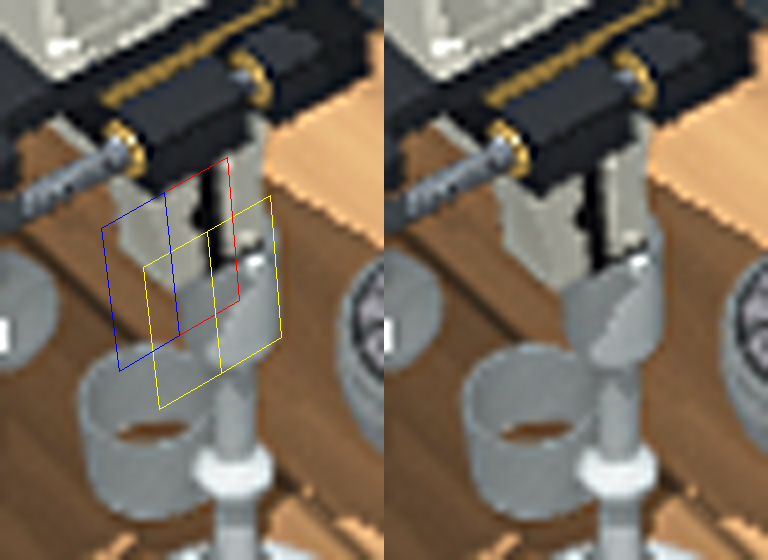

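The scene view shows the closed fingertips at the socket's rim, with the stick leaning slightly. The real fingertips seem to end well short of 25 mm ahead of the TCP. I'll back straight up gently and check.

Call:
send_rows:
  deltas:
    - {"dx": -3,"dy": 0,"dz": 0,"ax": 0,"ay": 0,"az": 0,"fingers": 0}
    - {"dx": -3,"dy": 0,"dz": 0,"ax": 0,"ay": 0,"az": 0,"fingers": 0}
    - {"dx": -3,"dy": 0,"dz": 0,"ax": 0,"ay": 0,"az": 0,"fingers": 0}
    - {"dx": 0,"dy": 0,"dz": 0,"ax": 0,"ay": 0,"az": 0,"fingers": 0}

```text
clock: 7.8
tool_pos: [0.4446, -0.1135, 0.1608]
orientation: [-37.1, 90.0, 142.9]
force: [-0.0, 0.3, -0.1]
opening: 0.0007
```

```bash
python3 - <<'E'
from h import *
o=ctrl.get_obs();print(o['force'],o['tool_pos'],o['opening'])
s=snapw('g3');sc=ctrl.snapshot('scene')['image'];t=ctrl.snapshot('top')['image']
cv2.imwrite('pics/g3c.png',np.hstack([cv2.resize(s['image'][170:370,220:410],(399,420)),cv2.resize(sc[140:240,245:340],(399,420))]))
E
```

```text
[-0.02320124  0.33658212 -0.07409318] [ 0.44463051 -0.11350538  0.16082822] 0.0007197056184251264
```

View pics/g3c.png

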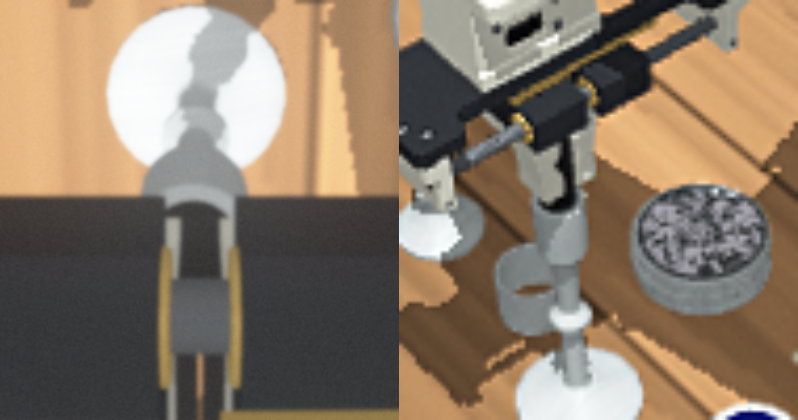

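```bash
python3 - <<'E'
from h import *
sc=pickle.load(open('scene0.pkl','rb'));o=ctrl.get_obs();T=TT(o)
for x in(-.03,-.02,-.01,0,.01,.025): print(x,[np.round(proj(sc,T[:3,:3]@np.array([x,y,0])+T[:3,3]),1) for y in (-.0095,0,.0095)])
print('rim',proj(sc,np.array([.4447,-.1143,.1646])))
E
```

```text
-0.03 [array([284.2, 180.5]), array([281.5, 178.1]), array([278.8, 175.7])]
-0.02 [array([284.5, 183.9]), array([281.9, 181.5]), array([279.2, 179.1])]
-0.01 [array([284.9, 187.2]), array([282.2, 184.8]), array([279.6, 182.4])]
0 [array([285.2, 190.5]), array([282.6, 188.1]), array([280. , 185.7])]
0.01 [array([285.5, 193.7]), array([282.9, 191.3]), array([280.3, 188.9])]
0.025 [array([286. , 198.4]), array([283.4, 196. ]), array([280.9, 193.7])]
rim [282.1576566  186.60688085]
```

The stick stands upright again and nothing is touching. Fingertips appear about at tool x = -3 to -8 mm, roughly 30 mm short of the text. So I'll lift, open, re-measure the stick and grasp about 25 mm lower.

Call:
send_rows:
  deltas:
    - {"dx": -30,"dy": 0,"dz": 0,"ax": 0,"ay": 0,"az": 0,"fingers": 0}
    - {"dx": -30,"dy": 0,"dz": 0,"ax": 0,"ay": 0,"az": 0,"fingers": 1}
    - {"dx": 0,"dy": 0,"dz": 0,"ax": 0,"ay": 0,"az": 0,"fingers": 1}
    - {"dx": 0,"dy": 0,"dz": 0,"ax": 0,"ay": 0,"az": 0,"fingers": 1}
    - {"dx": 0,"dy": 0,"dz": 0,"ax": 0,"ay": 0,"az": 0,"fingers": 1}
    - {"dx": 0,"dy": 0,"dz": 0,"ax": 0,"ay": 0,"az": 0,"fingers": 1}
    - {"dx": 0,"dy": 0,"dz": 0,"ax": 0,"ay": 0,"az": 0,"fingers": 1}
    - {"dx": 0,"dy": 0,"dz": 0,"ax": 0,"ay": 0,"az": 0,"fingers": 1}

```text
clock: 8.95
tool_pos: [0.4447, -0.1135, 0.2206]
orientation: [15.7, 90.0, -164.3]
force: [-0.3, -0.5, -0.9]
opening: 0.0646
```

```bash
python3 - <<'E'
from h import *
s=snapw('g4');p=proj(s,np.array([.446,-.114,.165]));print(p,s['obs']['opening'])
sc=ctrl.snapshot('scene')
cv2.imwrite('pics/g4c.png',np.hstack([cv2.resize(s['image'][170:370,150:450],(399,266)),cv2.resize(sc['image'][110:210,230:380],(399,266))]))
delta((.446,-.114,.13),tgt(-1))
try:
  q,st=dark(s['image'],tuple(int(v) for v in p),14,90);print(q,st,plane(ray(s,q),.165))
except Exception as e: print(e)
E
```

```text
[313.14427358 247.82750605] 0.06462173503204881
at [ 0.4447 -0.1135  0.2207] d(mm) [90.7  0.5 -1.3] rot(5deg) [-0.  0. -0.]
'NoneType' object is not subscriptable
```

View pics/g4c.png

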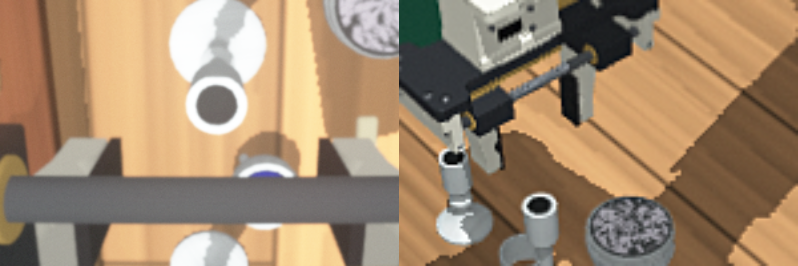

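```bash
python3 - <<'E'
from h import *
sc=ctrl.snapshot('scene');o=ctrl.get_obs();T=TT(o);h=o['opening']/2
im=sc['image'];k=8;x0,y0=255,125
v=cv2.resize(im[y0:y0+62,x0:x0+50],None,fx=k,fy=k,interpolation=cv2.INTER_CUBIC);w=v.copy()
for xt,c in((.025,(0,0,255)),(0,(0,255,0)),(-.01,(255,0,0))):
  for sg in(1,-1):
    q=[proj(sc,T[:3,:3]@np.array([xt,y,sg*z])+T[:3,3]) for y,z in((-.0095,h),(.0095,h),(.0095,h+.021),(-.0095,h+.021))]
    cv2.polylines(v,[np.array([((p-[x0-.5,y0-.5])*k).astype(int) for p in q])],True,c,1)
cv2.imwrite('pics/ft.png',np.hstack([v,w]))
E
```

```text
(no output)
```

View pics/ft.png

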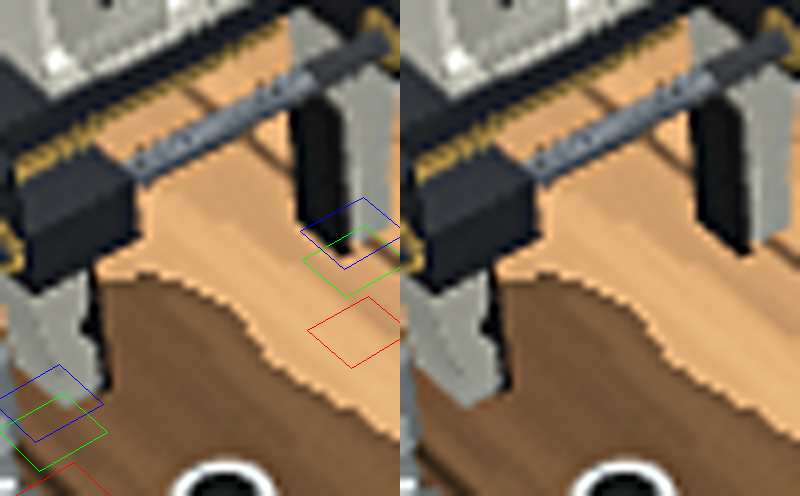

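The overlay shows the true fingertips at tool x ≈ -13 to -16 mm, so the sconce was barely between them. I'll grasp with the TCP near z = 0.128.

Call:
send_rows:
  deltas:
    - {"dx": 30,"dy": 0,"dz": -1.3,"ax": 0,"ay": 0,"az": 0,"fingers": 0.8}
    - {"dx": 30,"dy": 0,"dz": 0,"ax": 0,"ay": 0,"az": 0,"fingers": 0.8}
    - {"dx": 16,"dy": 0,"dz": 0,"ax": 0,"ay": 0,"az": 0,"fingers": 0.8}
    - {"dx": 8,"dy": 0,"dz": 0,"ax": 0,"ay": 0,"az": 0,"fingers": 0.8}
    - {"dx": 8,"dy": 0,"dz": 0,"ax": 0,"ay": 0,"az": 0,"fingers": 0.8}
    - {"dx": 0,"dy": 0,"dz": 0,"ax": 0,"ay": 0,"az": 0,"fingers": 0.8}

```text
clock: 9.85
tool_pos: [0.4459, -0.1135, 0.1286]
orientation: [10.7, 90.0, -169.3]
force: [0.5, 0.8, 0.1]
opening: 0.0699
```

```bash
python3 - <<'E'
from h import *
s=snapw('g5');o=s['obs'];print(o['tool_pos'],o['force'])
sc=ctrl.snapshot('scene')
cv2.imwrite('pics/g5c.png',np.hstack([cv2.resize(s['image'][170:370,150:450],(399,266)),cv2.resize(sc['image'][140:240,230:380],(399,266))]))
E
```

```text
[ 0.44590684 -0.11353673  0.12863677] [0.4781243  0.75705629 0.14980413]
```

View pics/g5c.png

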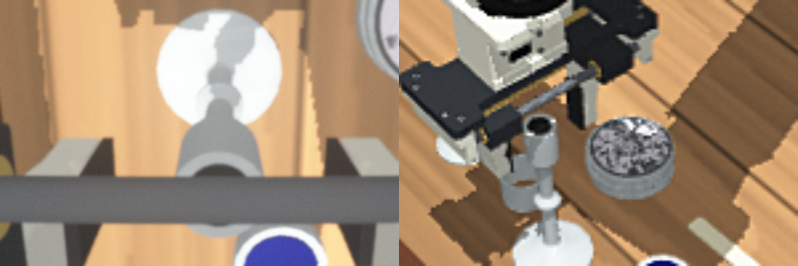

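The sconce is now well between the fingers, with the lead screw clear above. Closing.

Call:
send_rows:
  deltas:
    - {"dx": 0,"dy": 0,"dz": 0,"ax": 0,"ay": 0,"az": 0,"fingers": 0}
    - {"dx": 0,"dy": 0,"dz": 0,"ax": 0,"ay": 0,"az": 0,"fingers": 0}
    - {"dx": 0,"dy": 0,"dz": 0,"ax": 0,"ay": 0,"az": 0,"fingers": 0}
    - {"dx": 0,"dy": 0,"dz": 0,"ax": 0,"ay": 0,"az": 0,"fingers": 0}
    - {"dx": 0,"dy": 0,"dz": 0,"ax": 0,"ay": 0,"az": 0,"fingers": 0}
    - {"dx": 0,"dy": 0,"dz": 0,"ax": 0,"ay": 0,"az": 0,"fingers": 0}
    - {"dx": 0,"dy": 0,"dz": 0,"ax": 0,"ay": 0,"az": 0,"fingers": 0}
    - {"dx": 0,"dy": 0,"dz": 0,"ax": 0,"ay": 0,"az": 0,"fingers": 0}
    - {"dx": 0,"dy": 0,"dz": 0,"ax": 0,"ay": 0,"az": 0,"fingers": 0}

```text
clock: 11.08
tool_pos: [0.4461, -0.1135, 0.1288]
orientation: [-172.0, 90.0, 8.0]
force: [0.4, 0.0, -0.1]
opening: 0.0272
```

Gripping at 27 mm. Lift 120 mm.

Call:
send_rows:
  deltas:
    - {"dx": -10,"dy": 0,"dz": 0,"ax": 0,"ay": 0,"az": 0,"fingers": 0}
    - {"dx": -20,"dy": 0,"dz": 0,"ax": 0,"ay": 0,"az": 0,"fingers": 0}
    - {"dx": -30,"dy": 0,"dz": 0,"ax": 0,"ay": 0,"az": 0,"fingers": 0}
    - {"dx": -30,"dy": 0,"dz": 0,"ax": 0,"ay": 0,"az": 0,"fingers": 0}
    - {"dx": -20,"dy": 0,"dz": 0,"ax": 0,"ay": 0,"az": 0,"fingers": 0}
    - {"dx": -10,"dy": 0,"dz": 0,"ax": 0,"ay": 0,"az": 0,"fingers": 0}
    - {"dx": 0,"dy": 0,"dz": 0,"ax": 0,"ay": 0,"az": 0,"fingers": 0}

```text
clock: 11.95
tool_pos: [0.446, -0.1134, 0.2491]
orientation: [-156.3, 90.0, 23.7]
force: [-0.0, 0.1, -1.8]
opening: 0.0275
```

```bash
python3 - <<'E'
from h import *
s=snapw('g6');o=s['obs'];print(o['tool_pos'],o['force'],o['opening'])
sc=ctrl.snapshot('scene')
cv2.imwrite('pics/g6c.png',np.hstack([cv2.resize(s['image'],(399,300)),cv2.resize(sc['image'][90:240,200:400],(399,300))]))
delta((.624,.2043,.2486),tgt(-1))
E
```

```text
[ 0.44602173 -0.11343181  0.24910924] [-0.01763184  0.10514619 -1.80382723] 0.02745069371603764
at [ 0.4454 -0.1134  0.2479] d(mm) [  -0.9 -317.8 -178.5] rot(5deg) [-0.    0.02  0.  ]
```

View pics/g6c.png

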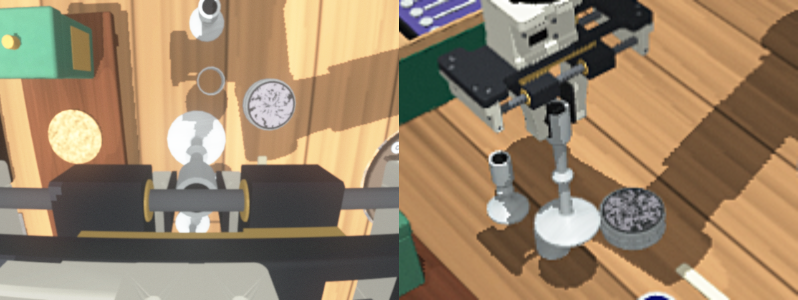

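Stick y hangs straight (about 0.18 kg). Carrying it diagonally to mat 1.

Call:
send_rows:
  deltas:
    - {"dx": 0,"dy": -15,"dz": -8,"ax": 0,"ay": 0,"az": 0,"fingers": 0}
    - {"dx": 0,"dy": -30,"dz": -17,"ax": 0,"ay": 0,"az": 0,"fingers": 0}
    - {"dx": 0,"dy": -40,"dz": -23,"ax": 0,"ay": 0,"az": 0,"fingers": 0}
    - {"dx": 0,"dy": -40,"dz": -23,"ax": 0,"ay": 0,"az": 0,"fingers": 0}
    - {"dx": 0,"dy": -40,"dz": -23,"ax": 0,"ay": 0,"az": 0,"fingers": 0}
    - {"dx": 0,"dy": -40,"dz": -23,"ax": 0,"ay": 0,"az": 0,"fingers": 0}
    - {"dx": 0,"dy": -40,"dz": -23,"ax": 0,"ay": 0,"az": 0,"fingers": 0}
    - {"dx": 0,"dy": -35,"dz": -19,"ax": 0,"ay": 0,"az": 0,"fingers": 0}
    - {"dx": 0,"dy": -25,"dz": -13,"ax": 0,"ay": 0,"az": 0,"fingers": 0}
    - {"dx": 0,"dy": -13,"dz": -7,"ax": 0,"ay": 0,"az": 0,"fingers": 0}
    - {"dx": 0,"dy": 0,"dz": 0,"ax": 0,"ay": 0,"az": 0,"fingers": 0}
    - {"dx": 0,"dy": 0,"dz": 0,"ax": 0,"ay": 0,"az": 0,"fingers": 0}

```text
clock: 13.55
tool_pos: [0.6246, 0.2039, 0.2486]
orientation: [33.4, 90.0, -146.6]
force: [0.6, -0.1, -3.3]
opening: 0.0272
```

```bash
python3 - <<'E'
from h import *
o=ctrl.get_obs();print(o['tool_pos'],o['force'],o['opening'])
delta((.624,.2048,.1945),tgt(-1))
sc=ctrl.snapshot('scene');t=ctrl.snapshot('top')
cv2.imwrite('pics/p1.png',np.hstack([cv2.resize(t['image'][60:210,80:280],(399,300)),cv2.resize(sc['image'][270:440,230:450],(399,300))]))
E
```

```text
[0.62461237 0.20394114 0.24857481] [ 0.63870528 -0.14413838 -3.26592733] 0.027226786035610306
at [0.6246 0.2039 0.2486] d(mm) [54.1 -0.9  0.6] rot(5deg) [-0.    0.01 -0.  ]
```

View pics/p1.png

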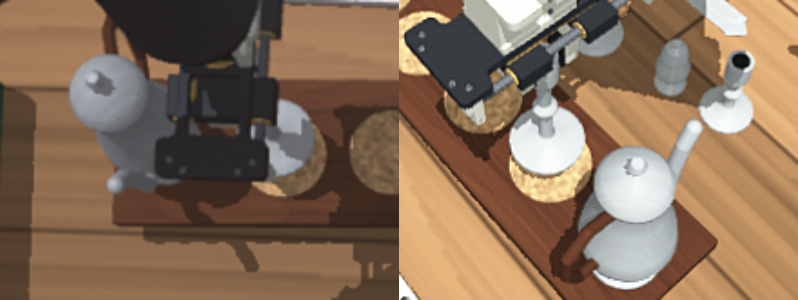

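The foot is above mat 1 and clear of the pot. Lowering.

Call:
send_rows:
  deltas:
    - {"dx": 10,"dy": -1,"dz": 0.5,"ax": 0,"ay": 0,"az": 0,"fingers": 0}
    - {"dx": 15,"dy": 0,"dz": 0,"ax": 0,"ay": 0,"az": 0,"fingers": 0}
    - {"dx": 12,"dy": 0,"dz": 0,"ax": 0,"ay": 0,"az": 0,"fingers": 0}
    - {"dx": 8,"dy": 0,"dz": 0,"ax": 0,"ay": 0,"az": 0,"fingers": 0}
    - {"dx": 4,"dy": 0,"dz": 0,"ax": 0,"ay": 0,"az": 0,"fingers": 0}
    - {"dx": 2,"dy": 0,"dz": 0,"ax": 0,"ay": 0,"az": 0,"fingers": 0}
    - {"dx": 1,"dy": 0,"dz": 0,"ax": 0,"ay": 0,"az": 0,"fingers": 0}
    - {"dx": 0,"dy": 0,"dz": 0,"ax": 0,"ay": 0,"az": 0,"fingers": 0}
    - {"dx": 0,"dy": 0,"dz": 0,"ax": 0,"ay": 0,"az": 0,"fingers": 0}

```text
clock: 14.78
tool_pos: [0.6247, 0.2055, 0.197]
orientation: [-152.6, 90.0, 27.4]
force: [-0.5, 0.7, -1.4]
opening: 0.0272
```

Call:
send_rows:
  deltas:
    - {"dx": 1,"dy": 0,"dz": 0.5,"ax": 0,"ay": 0,"az": 0,"fingers": 0}
    - {"dx": 1,"dy": 0,"dz": 0,"ax": 0,"ay": 0,"az": 0,"fingers": 0}
    - {"dx": 1,"dy": 0,"dz": 0,"ax": 0,"ay": 0,"az": 0,"fingers": 0}
    - {"dx": 0,"dy": 0,"dz": 0,"ax": 0,"ay": 0,"az": 0,"fingers": 0}
    - {"dx": 0,"dy": 0,"dz": 0,"ax": 0,"ay": 0,"az": 0,"fingers": 0}

```text
clock: 15.4
tool_pos: [0.6241, 0.2055, 0.1939]
orientation: [-157.0, 90.0, 23.0]
force: [0.4, 0.1, -1.2]
opening: 0.0272
```

Call:
send_rows:
  deltas:
    - {"dx": 1,"dy": 0,"dz": 0,"ax": 0,"ay": 0,"az": 0,"fingers": 0}
    - {"dx": 0,"dy": 0,"dz": 0,"ax": 0,"ay": 0,"az": 0,"fingers": 0}
    - {"dx": 0,"dy": 0,"dz": 0,"ax": 0,"ay": 0,"az": 0,"fingers": 0}

```text
clock: 15.78
tool_pos: [0.6243, 0.2054, 0.1938]
orientation: [-167.1, 89.9, 12.9]
force: [-1.7, -0.7, 5.3]
opening: 0.0273
```

Contact (5 N). Release and rise.

Call:
send_rows:
  deltas:
    - {"dx": 0,"dy": 0,"dz": 0,"ax": 0,"ay": 0,"az": 0,"fingers": 0.6}
    - {"dx": 0,"dy": 0,"dz": 0,"ax": 0,"ay": 0,"az": 0,"fingers": 0.8}
    - {"dx": 0,"dy": 0,"dz": 0,"ax": 0,"ay": 0,"az": 0,"fingers": 0.8}
    - {"dx": 0,"dy": 0,"dz": 0,"ax": 0,"ay": 0,"az": 0,"fingers": 0.8}
    - {"dx": 0,"dy": 0,"dz": 0,"ax": 0,"ay": 0,"az": 0,"fingers": 0.8}
    - {"dx": -10,"dy": 0,"dz": 0,"ax": 0,"ay": 0,"az": 0,"fingers": 0.8}
    - {"dx": -20,"dy": 0,"dz": 0,"ax": 0,"ay": 0,"az": 0,"fingers": 0.8}
    - {"dx": -30,"dy": 0,"dz": 0,"ax": 0,"ay": 0,"az": 0,"fingers": 0.8}
    - {"dx": -30,"dy": 0,"dz": 0,"ax": 0,"ay": 0,"az": 0,"fingers": 0.8}
    - {"dx": -10,"dy": 0,"dz": 0,"ax": 0,"ay": 0,"az": 0,"fingers": 0.8}
    - {"dx": 0,"dy": 0,"dz": 0,"ax": 0,"ay": 0,"az": 0,"fingers": 0.8}

```text
clock: 17.15
tool_pos: [0.6241, 0.2056, 0.2935]
orientation: [-138.0, 89.9, 42.0]
force: [0.1, 0.2, -0.9]
opening: 0.0704
```

```bash
python3 - <<'E'
from h import *
o=ctrl.get_obs();print(o['force'],o['opening'])
delta((.454,.083,.20),tgt(-1))
s=snapw('p2');sc=ctrl.snapshot('scene')
p=proj(s,np.array([.624,.2045,.23]));print(p)
cv2.imwrite('pics/p2c.png',np.hstack([cv2.resize(s['image'],(399,300)),cv2.resize(sc['image'][250:440,230:450],(399,300))]))
E
```

```text
[ 0.11764045  0.24657308 -0.94515126] 0.07042884028477887
at [0.6241 0.2056 0.2935] d(mm) [ 93.2 122.7 170.2] rot(5deg) [-0.   -0.01  0.01]
[315.65695715 243.28020586]
```

View pics/p2c.png

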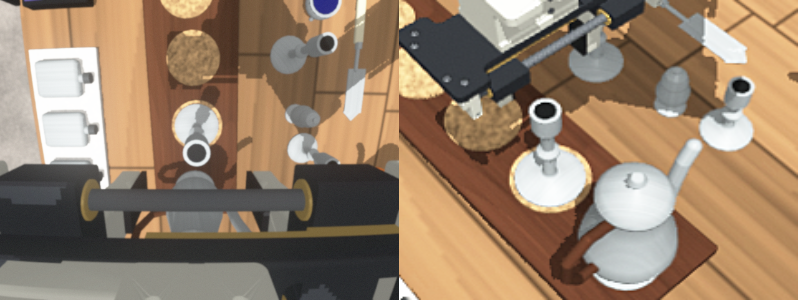

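Stick y stands centred on mat 1, with an even cork margin around its foot. On to w.

Call:
send_rows:
  deltas:
    - {"dx": 0,"dy": 30,"dz": 42,"ax": 0,"ay": 0,"az": 0,"fingers": 0.8}
    - {"dx": 0,"dy": 31,"dz": 43,"ax": 0,"ay": 0,"az": 0,"fingers": 0.8}
    - {"dx": 0,"dy": 31,"dz": 43,"ax": 0,"ay": 0,"az": 0,"fingers": 0.8}
    - {"dx": 0,"dy": 30,"dz": 42,"ax": 0,"ay": 0,"az": 0,"fingers": 0.8}
    - {"dx": 45,"dy": 0,"dz": 0,"ax": 0,"ay": 0,"az": 0,"fingers": 0.8}
    - {"dx": 40,"dy": 0,"dz": 0,"ax": 0,"ay": 0,"az": 0,"fingers": 0.8}
    - {"dx": 0,"dy": 0,"dz": 0,"ax": 0,"ay": 0,"az": 0,"fingers": 0.8}
    - {"dx": 0,"dy": 0,"dz": 0,"ax": 0,"ay": 0,"az": 0,"fingers": 0.8}
    - {"dx": 0,"dy": 0,"dz": 0,"ax": 0,"ay": 0,"az": 0,"fingers": 0.8}

```text
clock: 18.38
tool_pos: [0.455, 0.084, 0.2092]
orientation: [-156.1, 89.9, 23.9]
force: [-0.3, 0.0, 0.3]
opening: 0.0706
```

```bash
cat >> h.py <<'E'
def see(n,X,Y,h):
    s=snapw(n);p=proj(s,np.array([X,Y,h]))
    try:
        q,st=dark(s['image'],tuple(int(round(v)) for v in p),16,110);print('hole pred',np.round(p,1),'seen',np.round(q,1),st[2:],np.round(plane(ray(s,q),h),4))
    except Exception as e: print('no hole',p,e)
    cv2.imwrite(f'pics/{n}.png',s['image'][150:400,150:480])
    delta((X,Y,h-.0365),tgt(-1));print(s['obs']['force'],s['obs']['opening'])
E
python3 - <<'E'
from h import *
see('q1',.454,.083,.14)
E
```

```text
hole pred [317.  241.1] seen [316.7 241.4] [ 27  26 559] [0.4542 0.0832 0.14  ]
at [0.4548 0.0839 0.209 ] d(mm) [105.5   1.    1. ] rot(5deg) [ 0.   -0.02  0.01]
[-0.3155672   0.01053394  0.29830374] 0.07062500513818255
```

View pics/q1.png

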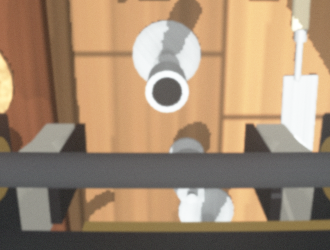

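Socket w seen within 0.3 px of prediction. Descend and grip.

Call:
send_rows:
  deltas:
    - {"dx": 35,"dy": 0.8,"dz": 0.8,"ax": 0,"ay": 0,"az": 0,"fingers": 0.8}
    - {"dx": 35,"dy": 0,"dz": 0,"ax": 0,"ay": 0,"az": 0,"fingers": 0.8}
    - {"dx": 20,"dy": 0,"dz": 0,"ax": 0,"ay": 0,"az": 0,"fingers": 0.8}
    - {"dx": 10,"dy": 0,"dz": 0,"ax": 0,"ay": 0,"az": 0,"fingers": 0.8}
    - {"dx": 5,"dy": 0,"dz": 0,"ax": 0,"ay": 0,"az": 0,"fingers": 0.8}
    - {"dx": 0,"dy": 0,"dz": 0,"ax": 0,"ay": 0,"az": 0,"fingers": 0}
    - {"dx": 0,"dy": 0,"dz": 0,"ax": 0,"ay": 0,"az": 0,"fingers": 0}
    - {"dx": 0,"dy": 0,"dz": 0,"ax": 0,"ay": 0,"az": 0,"fingers": 0}
    - {"dx": 0,"dy": 0,"dz": 0,"ax": 0,"ay": 0,"az": 0,"fingers": 0}
    - {"dx": 0,"dy": 0,"dz": 0,"ax": 0,"ay": 0,"az": 0,"fingers": 0}
    - {"dx": 0,"dy": 0,"dz": 0,"ax": 0,"ay": 0,"az": 0,"fingers": 0}
    - {"dx": 0,"dy": 0,"dz": 0,"ax": 0,"ay": 0,"az": 0,"fingers": 0}

```text
clock: 19.92
tool_pos: [0.4535, 0.0828, 0.1029]
orientation: [-162.5, 90.0, 17.5]
force: [0.2, -0.1, 1.3]
opening: 0.0271
```

Call:
send_rows:
  deltas:
    - {"dx": 0,"dy": 0,"dz": 0,"ax": 0,"ay": 0,"az": 0,"fingers": 0}
    - {"dx": 0,"dy": 0,"dz": 0,"ax": 0,"ay": 0,"az": 0,"fingers": 0}

```text
clock: 20.18
tool_pos: [0.4535, 0.0828, 0.1029]
orientation: [-159.6, 90.0, 20.4]
force: [1.4, -0.1, 2.1]
opening: 0.0276
```

Call:
send_rows:
  deltas:
    - {"dx": -10,"dy": 0,"dz": 0,"ax": 0,"ay": 0,"az": 0,"fingers": 0}
    - {"dx": -25,"dy": 0,"dz": 0,"ax": 0,"ay": 0,"az": 0,"fingers": 0}
    - {"dx": -35,"dy": 0,"dz": 0,"ax": 0,"ay": 0,"az": 0,"fingers": 0}
    - {"dx": -30,"dy": 0,"dz": 0,"ax": 0,"ay": 0,"az": 0,"fingers": 0}
    - {"dx": -15,"dy": 0,"dz": -10,"ax": 0,"ay": 0,"az": 0,"fingers": 0}
    - {"dx": 0,"dy": -2,"dz": -25,"ax": 0,"ay": 0,"az": 0,"fingers": 0}
    - {"dx": 0,"dy": -3,"dz": -40,"ax": 0,"ay": 0,"az": 0,"fingers": 0}
    - {"dx": 0,"dy": -3,"dz": -40,"ax": 0,"ay": 0,"az": 0,"fingers": 0}
    - {"dx": 0,"dy": -3,"dz": -35,"ax": 0,"ay": 0,"az": 0,"fingers": 0}
    - {"dx": 0,"dy": -2,"dz": -20,"ax": 0,"ay": 0,"az": 0,"fingers": 0}
    - {"dx": 0,"dy": 0,"dz": -7,"ax": 0,"ay": 0,"az": 0,"fingers": 0}
    - {"dx": 0,"dy": 0,"dz": 0,"ax": 0,"ay": 0,"az": 0,"fingers": 0}

```text
clock: 21.68
tool_pos: [0.6297, 0.0955, 0.2174]
orientation: [11.9, 89.9, -168.1]
force: [-0.7, -0.0, -1.7]
opening: 0.0274
```

Call:
send_rows:
  deltas:
    - {"dx": 0,"dy": 0,"dz": 0,"ax": 0,"ay": 0,"az": 0,"fingers": 0}

```text
clock: 21.8
tool_pos: [0.6294, 0.0956, 0.2181]
orientation: [-49.8, 90.0, 130.2]
force: [0.2, -0.2, -1.7]
opening: 0.0273
```

```bash
python3 - <<'E'
from h import *
o=ctrl.get_obs();print(o['force'],o['opening'])
delta((.6303,.0961,.170),tgt(-1))
s=snapw('q2');sc=ctrl.snapshot('scene')
cv2.imwrite('pics/q2c.png',np.hstack([cv2.resize(s['image'],(399,300)),cv2.resize(sc['image'][210:410,180:450],(399,300))]))
E
```

```text
[ 0.20146205 -0.22200891 -1.6614018 ] 0.027283105409863017
at [0.6294 0.0956 0.2181] d(mm) [48.1 -0.5 -0.9] rot(5deg) [-0.  0.  0.]
```

View pics/q2c.png

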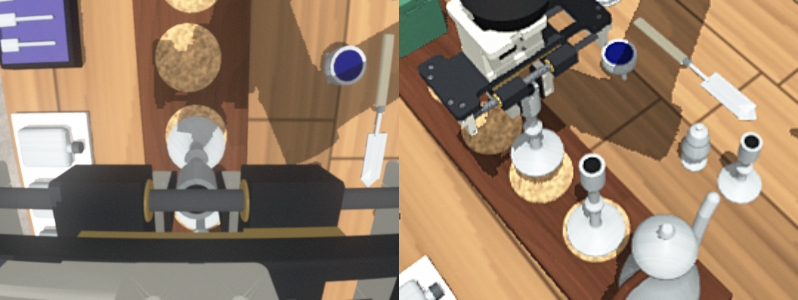

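Stick w hangs upright over mat 2. Lowering.

Call:
send_rows:
  deltas:
    - {"dx": 10,"dy": -0.5,"dz": -0.9,"ax": 0,"ay": 0,"az": 0,"fingers": 0}
    - {"dx": 15,"dy": 0,"dz": 0,"ax": 0,"ay": 0,"az": 0,"fingers": 0}
    - {"dx": 12,"dy": 0,"dz": 0,"ax": 0,"ay": 0,"az": 0,"fingers": 0}
    - {"dx": 6,"dy": 0,"dz": 0,"ax": 0,"ay": 0,"az": 0,"fingers": 0}
    - {"dx": 3,"dy": 0,"dz": 0,"ax": 0,"ay": 0,"az": 0,"fingers": 0}
    - {"dx": 2,"dy": 0,"dz": 0,"ax": 0,"ay": 0,"az": 0,"fingers": 0}
    - {"dx": 1,"dy": 0,"dz": 0,"ax": 0,"ay": 0,"az": 0,"fingers": 0}
    - {"dx": 0,"dy": 0,"dz": 0,"ax": 0,"ay": 0,"az": 0,"fingers": 0}
    - {"dx": 0,"dy": 0,"dz": 0,"ax": 0,"ay": 0,"az": 0,"fingers": 0}

```text
clock: 23.02
tool_pos: [0.6312, 0.0962, 0.169]
orientation: [-162.7, 90.0, 17.3]
force: [0.7, 0.2, -2.3]
opening: 0.0274
```

Call:
send_rows:
  deltas:
    - {"dx": 1,"dy": 0,"dz": 0.5,"ax": 0,"ay": 0,"az": 0,"fingers": 0}
    - {"dx": 0,"dy": 0,"dz": 0,"ax": 0,"ay": 0,"az": 0,"fingers": 0}
    - {"dx": 0,"dy": 0,"dz": 0,"ax": 0,"ay": 0,"az": 0,"fingers": 0}

```text
clock: 23.4
tool_pos: [0.6308, 0.0962, 0.168]
orientation: [-167.0, 90.0, 13.0]
force: [0.5, 0.6, 0.3]
opening: 0.0271
```

Call:
send_rows:
  deltas:
    - {"dx": 0,"dy": 0,"dz": 0,"ax": 0,"ay": 0,"az": 0,"fingers": 0.6}
    - {"dx": 0,"dy": 0,"dz": 0,"ax": 0,"ay": 0,"az": 0,"fingers": 0.8}
    - {"dx": 0,"dy": 0,"dz": 0,"ax": 0,"ay": 0,"az": 0,"fingers": 0.8}
    - {"dx": 0,"dy": 0,"dz": 0,"ax": 0,"ay": 0,"az": 0,"fingers": 0.8}
    - {"dx": 0,"dy": 0,"dz": 0,"ax": 0,"ay": 0,"az": 0,"fingers": 0.8}
    - {"dx": -10,"dy": 0,"dz": 0,"ax": 0,"ay": 0,"az": 0,"fingers": 0.8}
    - {"dx": -20,"dy": 0,"dz": 0,"ax": 0,"ay": 0,"az": 0,"fingers": 0.8}
    - {"dx": -30,"dy": 0,"dz": 0,"ax": 0,"ay": 0,"az": 0,"fingers": 0.8}
    - {"dx": -30,"dy": 0,"dz": 0,"ax": 0,"ay": 0,"az": 0,"fingers": 0.8}
    - {"dx": -20,"dy": 0,"dz": 0,"ax": 0,"ay": 0,"az": 0,"fingers": 0.8}
    - {"dx": 0,"dy": 0,"dz": 0,"ax": 0,"ay": 0,"az": 0,"fingers": 0.8}

```text
clock: 24.78
tool_pos: [0.6315, 0.0964, 0.2804]
orientation: [-161.2, 89.8, 18.8]
force: [-0.4, 0.6, 0.1]
opening: 0.0702
```

Call:
send_rows:
  deltas:
    - {"dx": 0,"dy": 0,"dz": 40,"ax": 0,"ay": 0,"az": 0,"fingers": 0.8}
    - {"dx": 0,"dy": 0,"dz": 45,"ax": 0,"ay": 0,"az": 0,"fingers": 0.8}
    - {"dx": 0,"dy": 0,"dz": 45,"ax": 0,"ay": 0,"az": 0,"fingers": 0.8}
    - {"dx": 0,"dy": 0,"dz": 45,"ax": 0,"ay": 0,"az": 0,"fingers": 0.8}
    - {"dx": 0,"dy": -20,"dz": 45,"ax": 0,"ay": 0,"az": 0,"fingers": 0.8}
    - {"dx": 0,"dy": -45,"dz": 0,"ax": 0,"ay": 0,"az": 0,"fingers": 0.8}
    - {"dx": 0,"dy": -50,"dz": 0,"ax": 0,"ay": 0,"az": 0,"fingers": 0.8}
    - {"dx": 0,"dy": -50,"dz": 0,"ax": 0,"ay": 0,"az": 0,"fingers": 0.8}
    - {"dx": 40,"dy": 0,"dz": 0,"ax": 0,"ay": 0,"az": 0,"fingers": 0.8}
    - {"dx": 40,"dy": 0,"dz": 0,"ax": 0,"ay": 0,"az": 0,"fingers": 0.8}
    - {"dx": 0,"dy": 0,"dz": 0,"ax": 0,"ay": 0,"az": 0,"fingers": 0.8}
    - {"dx": 0,"dy": 0,"dz": 0,"ax": 0,"ay": 0,"az": 0,"fingers": 0.8}

```text
clock: 26.28
tool_pos: [0.4113, 0.2616, 0.1991]
orientation: [-157.5, 89.9, 22.5]
force: [0.4, 0.3, 0.4]
opening: 0.07
```

```bash
python3 - <<'E'
from h import *
see('r1',.4092,.2613,.115)
sc=ctrl.snapshot('scene');cv2.imwrite('pics/r1c.png',sc['image'])
E
```

```text
no hole [318.49752789 236.26098885] 'NoneType' object is not subscriptable
at [0.4115 0.2618 0.1995] d(mm) [121.    0.7   2.5] rot(5deg) [-0.   -0.02  0.02]
[0.43190565 0.27162377 0.4149442 ] 0.06995096289237528
```

View pics/r1.png

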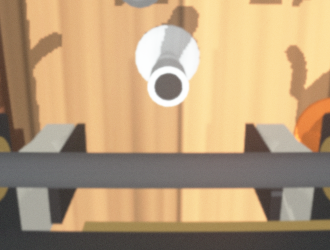

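View pics/r1c.png

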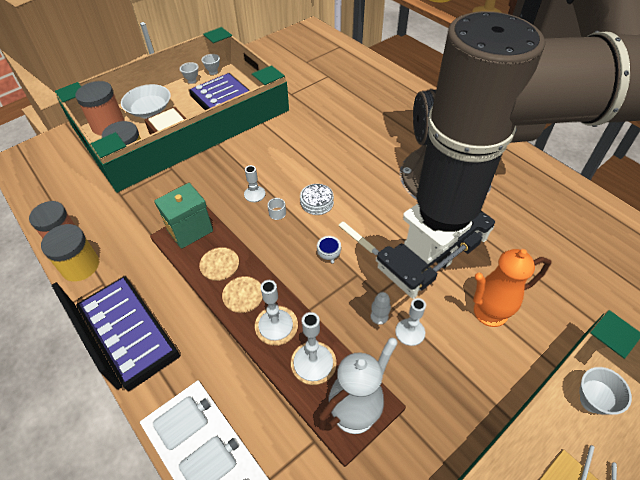

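The socket is at (318,236), as predicted. Both placed sticks stand well on their mats. An orange pot is close on the -x side, though, so I'm measuring its clearance to the gripper body before going down.

```bash
python3 - <<'E'
from h import *
t=pickle.load(open('top0.pkl','rb'));s=pickle.load(open('scene0.pkl','rb'))
for n,c,roi in(('top',t,(slice(270,390),slice(90,190))),('scene',s,(slice(230,340),slice(460,560)))):
    im=c['image'].copy();h=cv2.cvtColor(im,cv2.COLOR_BGR2HSV);m=cv2.inRange(h,(5,190,90),(16,255,255));k=np.zeros_like(m);k[roi]=m[roi]
    y,x=np.nonzero(k);print(n,x.min(),x.max(),y.min(),y.max())
    cv2.imwrite(f'pics/o_{n}.png',cv2.resize(im[roi],None,fx=4,fy=4))
a=cv2.imread('pics/o_top.png');b=cv2.imread('pics/o_scene.png');H=max(a.shape[0],b.shape[0])
cv2.imwrite('pics/o.png',np.hstack([cv2.copyMakeBorder(v,0,H-v.shape[0],0,0,0) for v in(a,b)]))
E
```

```text
top 106 170 293 354
scene 474 534 249 326
```

View pics/o.png

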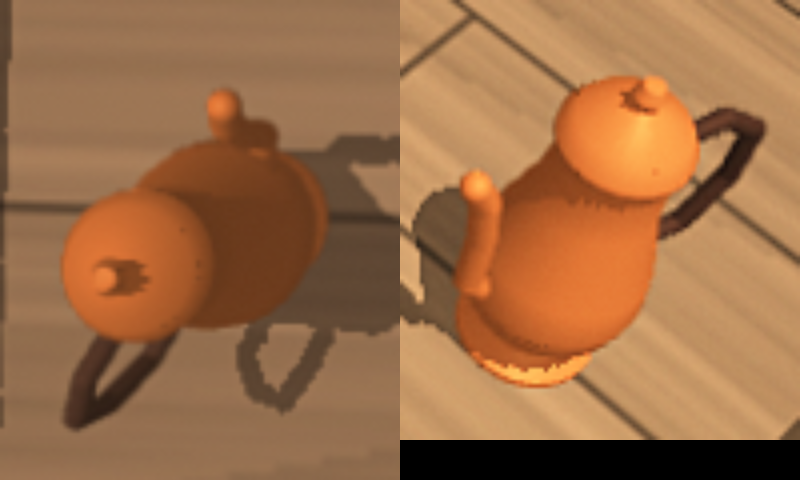

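```bash
python3 - <<'E'
from h import *
t=pickle.load(open('top0.pkl','rb'));s=pickle.load(open('scene0.pkl','rb'))
for a,b in(((146,296.2),(479.5,275.8)),((116.8,339.2),(523.8,251.8))): print(tri([ray(t,a),ray(s,b)]))
E
```

```text
(array([0.30741989, 0.30894099, 0.16816328]), [np.float64(1.7772779345597238), np.float64(1.7772779345597538)])
(array([0.23819896, 0.3401279 , 0.21433998]), [np.float64(1.7967670211333373), np.float64(1.7967670211334632)])
```

The orange spout tip is at (0.307, 0.309, 0.17), within millimetres of the gripper body's corner at grasp height. I'll turn the gripper 25° so that end swings away.

Call:
send_rows:
  deltas:
    - {"dx": 0,"dy": 0.7,"dz": 2.4,"ax": 0,"ay": 0,"az": 0,"fingers": 0.8}
    - {"dx": 0,"dy": 0,"dz": 0,"ax": -1,"ay": 0,"az": 0,"fingers": 0.8}
    - {"dx": 0,"dy": 0,"dz": 0,"ax": -1,"ay": 0,"az": 0,"fingers": 0.8}
    - {"dx": 0,"dy": 0,"dz": 0,"ax": -1,"ay": 0,"az": 0,"fingers": 0.8}
    - {"dx": 0,"dy": 0,"dz": 0,"ax": -1,"ay": 0,"az": 0,"fingers": 0.8}
    - {"dx": 0,"dy": 0,"dz": 0,"ax": -1,"ay": 0,"az": 0,"fingers": 0.8}
    - {"dx": 0,"dy": 0,"dz": 0,"ax": 0,"ay": 0,"az": 0,"fingers": 0.8}

```text
clock: 27.25
tool_pos: [0.4083, 0.2606, 0.1985]
orientation: [-150.9, 89.9, 54.0]
force: [-0.4, 0.7, -0.3]
opening: 0.0703
```

```bash
python3 - <<'E'
from h import *
see('r2',.4092,.2613,.115); print(np.round(Rt(ctrl.get_obs()),3))
s=pickle.load(open('r2.pkl','rb'));cv2.imwrite('pics/r2f.png',s['image'])
E
```

```text
hole pred [313.6 237.4] seen [312.7 235.2] [ 25  24 427] [0.4104 0.2601 0.115 ]
at [0.4083 0.2606 0.1983] d(mm) [119.9  -0.2  -1. ] rot(5deg) [ 4.98 -0.01  0.01]
[-0.41216447  0.67146185 -0.30549403] 0.07029556300155759
[[ 0.001  0.421 -0.907]
 [ 0.001 -0.907 -0.421]
 [-1.    -0.    -0.001]]
```

View pics/r2f.png

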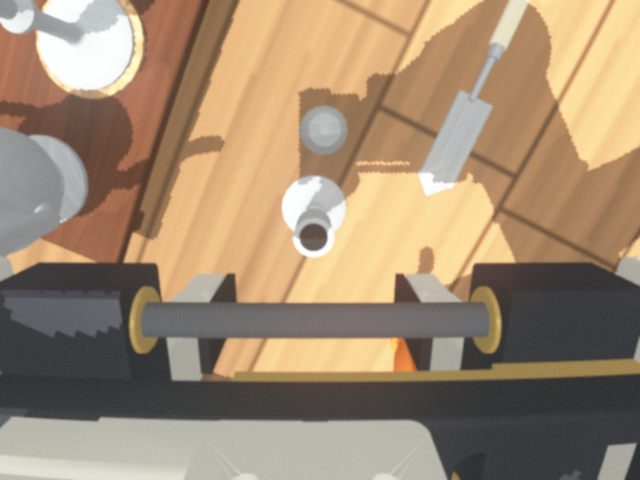

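Call:
send_rows:
  deltas:
    - {"dx": 35,"dy": 0.3,"dz": -1,"ax": 0,"ay": 0,"az": 0,"fingers": 0.8}
    - {"dx": 35,"dy": 0,"dz": 0,"ax": 0,"ay": 0,"az": 0,"fingers": 0.8}
    - {"dx": 30,"dy": 0,"dz": 0,"ax": 0,"ay": 0,"az": 0,"fingers": 0.8}
    - {"dx": 14,"dy": 0,"dz": 0,"ax": 0,"ay": 0,"az": 0,"fingers": 0.8}
    - {"dx": 6,"dy": 0,"dz": 0,"ax": 0,"ay": 0,"az": 0,"fingers": 0.8}
    - {"dx": 0,"dy": 0,"dz": 0,"ax": 0,"ay": 0,"az": 0,"fingers": 0}
    - {"dx": 0,"dy": 0,"dz": 0,"ax": 0,"ay": 0,"az": 0,"fingers": 0}
    - {"dx": 0,"dy": 0,"dz": 0,"ax": 0,"ay": 0,"az": 0,"fingers": 0}
    - {"dx": 0,"dy": 0,"dz": 0,"ax": 0,"ay": 0,"az": 0,"fingers": 0}
    - {"dx": 0,"dy": 0,"dz": 0,"ax": 0,"ay": 0,"az": 0,"fingers": 0}
    - {"dx": 0,"dy": 0,"dz": 0,"ax": 0,"ay": 0,"az": 0,"fingers": 0}
    - {"dx": 0,"dy": 0,"dz": 0,"ax": 0,"ay": 0,"az": 0,"fingers": 0}

```text
clock: 28.8
tool_pos: [0.4095, 0.2608, 0.078]
orientation: [-166.4, 90.0, 38.6]
force: [0.1, -0.1, 1.5]
opening: 0.0271
```

Call:
send_rows:
  deltas:
    - {"dx": 0,"dy": 0,"dz": 0,"ax": 0,"ay": 0,"az": 0,"fingers": 0}
    - {"dx": 0,"dy": 0,"dz": 0,"ax": 0,"ay": 0,"az": 0,"fingers": 0}

```text
clock: 29.05
tool_pos: [0.4095, 0.2608, 0.078]
orientation: [-163.7, 90.0, 41.3]
force: [1.3, 0.3, 3.7]
opening: 0.0275
```

Gripped. Lift 150 mm and rotate back.

Call:
send_rows:
  deltas:
    - {"dx": -10,"dy": 0,"dz": 0,"ax": 0,"ay": 0,"az": 0,"fingers": 0}
    - {"dx": -25,"dy": 0,"dz": 0,"ax": 0,"ay": 0,"az": 0,"fingers": 0}
    - {"dx": -35,"dy": 0,"dz": 0,"ax": 0,"ay": 0,"az": 0,"fingers": 0}
    - {"dx": -40,"dy": 0,"dz": 0,"ax": 0,"ay": 0,"az": 0,"fingers": 0}
    - {"dx": -30,"dy": 0,"dz": 0,"ax": 0,"ay": 0,"az": 0,"fingers": 0}
    - {"dx": -10,"dy": 0,"dz": 0,"ax": 0,"ay": 0,"az": 0,"fingers": 0}
    - {"dx": 0,"dy": 0,"dz": 0,"ax": 1,"ay": 0,"az": 0,"fingers": 0}
    - {"dx": 0,"dy": 0,"dz": 0,"ax": 1,"ay": 0,"az": 0,"fingers": 0}
    - {"dx": 0,"dy": 0,"dz": 0,"ax": 1,"ay": 0,"az": 0,"fingers": 0}
    - {"dx": 0,"dy": 0,"dz": 0,"ax": 1,"ay": 0,"az": 0,"fingers": 0}
    - {"dx": 0,"dy": 0,"dz": 0,"ax": 1,"ay": 0,"az": 0,"fingers": 0}
    - {"dx": 0,"dy": 0,"dz": 0,"ax": 0,"ay": 0,"az": 0,"fingers": 0}

```text
clock: 30.55
tool_pos: [0.4087, 0.2602, 0.2268]
orientation: [40.0, 89.9, -140.0]
force: [0.2, -0.2, -1.4]
opening: 0.0269
```

```bash
python3 - <<'E'
from h import *
o=ctrl.get_obs();print(o['force'],o['opening'])
delta((.6405,-.0062,.145),tgt(-1))
E
```

```text
[ 0.19890561 -0.24879805 -1.38175716] 0.026908056194798923
at [0.4087 0.2602 0.2268] d(mm) [  81.8  266.3 -231.9] rot(5deg) [ 0.    0.02 -0.01]
```

Call:
send_rows:
  deltas:
    - {"dx": 0,"dy": 20,"dz": 0,"ax": 0,"ay": 0,"az": 0,"fingers": 0}
    - {"dx": 0,"dy": 40,"dz": 0,"ax": 0,"ay": 0,"az": 0,"fingers": 0}
    - {"dx": 0,"dy": 45,"dz": 0,"ax": 0,"ay": 0,"az": 0,"fingers": 0}
    - {"dx": 0,"dy": 45,"dz": 0,"ax": 0,"ay": 0,"az": 0,"fingers": 0}
    - {"dx": 0,"dy": 45,"dz": 0,"ax": 0,"ay": 0,"az": 0,"fingers": 0}
    - {"dx": 0,"dy": 40,"dz": -10,"ax": 0,"ay": 0,"az": 0,"fingers": 0}
    - {"dx": 0,"dy": 25,"dz": -25,"ax": 0,"ay": 0,"az": 0,"fingers": 0}
    - {"dx": 0,"dy": 6,"dz": -40,"ax": 0,"ay": 0,"az": 0,"fingers": 0}
    - {"dx": 0,"dy": 0,"dz": -45,"ax": 0,"ay": 0,"az": 0,"fingers": 0}
    - {"dx": 0,"dy": 0,"dz": -45,"ax": 0,"ay": 0,"az": 0,"fingers": 0}
    - {"dx": 0,"dy": 0,"dz": -40,"ax": 0,"ay": 0,"az": 0,"fingers": 0}
    - {"dx": 0,"dy": 0,"dz": -20,"ax": 0,"ay": 0,"az": 0,"fingers": 0}

```text
clock: 32.05
tool_pos: [0.6351, -0.0064, 0.2264]
orientation: [13.8, 89.9, -166.2]
force: [-0.3, 0.7, -1.5]
opening: 0.0274
```

Call:
send_rows:
  deltas:
    - {"dx": 15,"dy": 0,"dz": -7,"ax": 0,"ay": 0,"az": 0,"fingers": 0}
    - {"dx": 20,"dy": 0,"dz": 0,"ax": 0,"ay": 0,"az": 0,"fingers": 0}
    - {"dx": 10,"dy": 0,"dz": 0,"ax": 0,"ay": 0,"az": 0,"fingers": 0}
    - {"dx": 0,"dy": 0,"dz": 0,"ax": 0,"ay": 0,"az": 0,"fingers": 0}
    - {"dx": 0,"dy": 0,"dz": 0,"ax": 0,"ay": 0,"az": 0,"fingers": 0}

```text
clock: 32.67
tool_pos: [0.6414, -0.0054, 0.1836]
orientation: [-175.2, 89.9, 4.8]
force: [0.0, 0.4, -2.1]
opening: 0.0272
```

```bash
python3 - <<'E'
from h import *
o=ctrl.get_obs();print(o['force'],o['opening'])
delta((.6405,-.0062,.145),tgt(-1))
s=snapw('r3');sc=ctrl.snapshot('scene')
cv2.imwrite('pics/r3c.png',np.hstack([cv2.resize(s['image'],(399,300)),cv2.resize(sc['image'][210:410,180:450],(399,300))]))
E
```

```text
[ 0.01578254  0.39878102 -2.09929938] 0.02717549704481313
at [ 0.6414 -0.0054  0.1836] d(mm) [38.6  0.8  0.9] rot(5deg) [ 0.   -0.01  0.  ]
```

View pics/r3c.png

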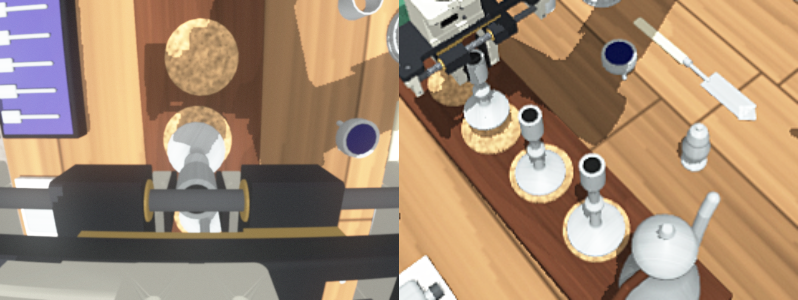

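Stick z is over mat 3, bystanders undisturbed. Lowering.

Call:
send_rows:
  deltas:
    - {"dx": 10,"dy": 0.8,"dz": 0.9,"ax": 0,"ay": 0,"az": 0,"fingers": 0}
    - {"dx": 14,"dy": 0,"dz": 0,"ax": 0,"ay": 0,"az": 0,"fingers": 0}
    - {"dx": 8,"dy": 0,"dz": 0,"ax": 0,"ay": 0,"az": 0,"fingers": 0}
    - {"dx": 4,"dy": 0,"dz": 0,"ax": 0,"ay": 0,"az": 0,"fingers": 0}
    - {"dx": 2,"dy": 0,"dz": 0,"ax": 0,"ay": 0,"az": 0,"fingers": 0}
    - {"dx": 1,"dy": 0,"dz": 0,"ax": 0,"ay": 0,"az": 0,"fingers": 0}
    - {"dx": 0,"dy": 0,"dz": 0,"ax": 0,"ay": 0,"az": 0,"fingers": 0}
    - {"dx": 0,"dy": 0,"dz": 0,"ax": 0,"ay": 0,"az": 0,"fingers": 0}

```text
clock: 33.78
tool_pos: [0.6405, -0.0062, 0.144]
orientation: [-168.8, 90.0, 11.2]
force: [0.7, -0.1, -1.5]
opening: 0.0274
```

Call:
send_rows:
  deltas:
    - {"dx": 1,"dy": 0,"dz": 0,"ax": 0,"ay": 0,"az": 0,"fingers": 0}
    - {"dx": 0,"dy": 0,"dz": 0,"ax": 0,"ay": 0,"az": 0,"fingers": 0}
    - {"dx": 0,"dy": 0,"dz": 0,"ax": 0,"ay": 0,"az": 0,"fingers": 0}

```text
clock: 34.15
tool_pos: [0.6406, -0.0062, 0.143]
orientation: [-176.0, 90.0, 4.0]
force: [-0.4, -0.6, 0.6]
opening: 0.0271
```

Call:
send_rows:
  deltas:
    - {"dx": 0,"dy": 0,"dz": 0,"ax": 0,"ay": 0,"az": 0,"fingers": 0.6}
    - {"dx": 0,"dy": 0,"dz": 0,"ax": 0,"ay": 0,"az": 0,"fingers": 0.8}
    - {"dx": 0,"dy": 0,"dz": 0,"ax": 0,"ay": 0,"az": 0,"fingers": 0.8}
    - {"dx": 0,"dy": 0,"dz": 0,"ax": 0,"ay": 0,"az": 0,"fingers": 0.8}
    - {"dx": 0,"dy": 0,"dz": 0,"ax": 0,"ay": 0,"az": 0,"fingers": 0.8}
    - {"dx": -10,"dy": 0,"dz": 0,"ax": 0,"ay": 0,"az": 0,"fingers": 0.8}
    - {"dx": -20,"dy": 0,"dz": 0,"ax": 0,"ay": 0,"az": 0,"fingers": 0.8}
    - {"dx": -30,"dy": 0,"dz": 0,"ax": 0,"ay": 0,"az": 0,"fingers": 0.8}
    - {"dx": -30,"dy": 0,"dz": 0,"ax": 0,"ay": 0,"az": 0,"fingers": 0.8}
    - {"dx": -20,"dy": 0,"dz": 0,"ax": 0,"ay": 0,"az": 0,"fingers": 0.8}
    - {"dx": 0,"dy": 0,"dz": 0,"ax": 0,"ay": 0,"az": 0,"fingers": 0.8}

```text
clock: 35.52
tool_pos: [0.6414, -0.0061, 0.2555]
orientation: [-170.6, 89.8, 9.4]
force: [-0.1, -0.0, -1.1]
opening: 0.07
```

Call:
send_rows:
  deltas:
    - {"dx": 0,"dy": 40,"dz": 30,"ax": 0,"ay": 0,"az": 0,"fingers": 0.8}
    - {"dx": 0,"dy": 40,"dz": 31,"ax": 0,"ay": 0,"az": 0,"fingers": 0.8}
    - {"dx": 0,"dy": 40,"dz": 30,"ax": 0,"ay": 0,"az": 0,"fingers": 0.8}
    - {"dx": 0,"dy": 40,"dz": 30,"ax": 0,"ay": 0,"az": 0,"fingers": 0.8}
    - {"dx": 0,"dy": 40,"dz": 30,"ax": 0,"ay": 0,"az": 0,"fingers": 0.8}
    - {"dx": 0,"dy": 40,"dz": 30,"ax": 0,"ay": 0,"az": 0,"fingers": 0.8}
    - {"dx": 0,"dy": 33,"dz": 30,"ax": 0,"ay": 0,"az": 0,"fingers": 0.8}
    - {"dx": 40,"dy": 0,"dz": 0,"ax": 0,"ay": 0,"az": 0,"fingers": 0.8}
    - {"dx": 40,"dy": 0,"dz": 0,"ax": 0,"ay": 0,"az": 0,"fingers": 0.8}
    - {"dx": 0,"dy": 0,"dz": 0,"ax": 0,"ay": 0,"az": 0,"fingers": 0.8}
    - {"dx": 0,"dy": 0,"dz": 0,"ax": 0,"ay": 0,"az": 0,"fingers": 0.8}
    - {"dx": 0,"dy": 0,"dz": 0,"ax": 0,"ay": 0,"az": 0,"fingers": 0.8}

```text
clock: 37.02
tool_pos: [0.4304, -0.2794, 0.1744]
orientation: [160.2, 89.9, -19.7]
force: [-0.5, 0.7, -0.4]
opening: 0.0698
```

```bash
python3 - <<'E'
from h import *
see('x1',.4297,-.279,.09)
s=pickle.load(open('x1.pkl','rb'));cv2.imwrite('pics/x1f.png',s['image'])
E
```

```text
hole pred [316.6 237.2] seen [316.6 237.6] [ 26  26 545] [ 0.4297 -0.2787  0.09  ]
at [ 0.4303 -0.2793  0.1743] d(mm) [120.8  -0.4   0.9] rot(5deg) [ 0.   -0.03 -0.01]
[-0.47563632  0.65001854 -0.38613697] 0.06981386601571285
```

View pics/x1f.png

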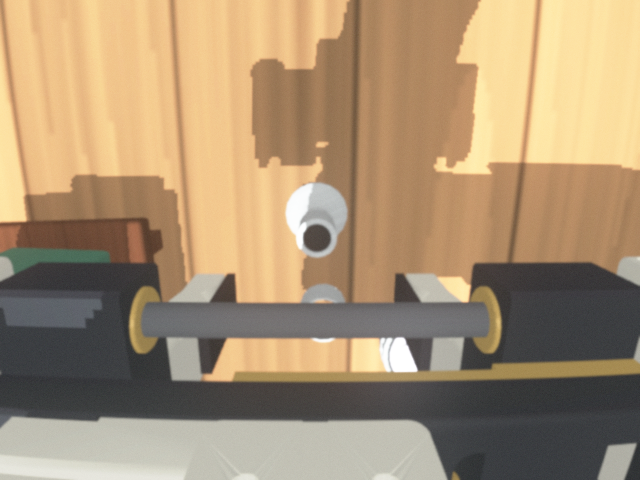

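Socket x is exactly where predicted at (317,237). Descend and grip.

Call:
send_rows:
  deltas:
    - {"dx": 35,"dy": -0.5,"dz": 0.7,"ax": 0,"ay": 0,"az": 0,"fingers": 0.8}
    - {"dx": 35,"dy": 0,"dz": 0,"ax": 0,"ay": 0,"az": 0,"fingers": 0.8}
    - {"dx": 30,"dy": 0,"dz": 0,"ax": 0,"ay": 0,"az": 0,"fingers": 0.8}
    - {"dx": 14,"dy": 0,"dz": 0,"ax": 0,"ay": 0,"az": 0,"fingers": 0.8}
    - {"dx": 6,"dy": 0,"dz": 0,"ax": 0,"ay": 0,"az": 0,"fingers": 0.8}
    - {"dx": 0,"dy": 0,"dz": 0,"ax": 0,"ay": 0,"az": 0,"fingers": 0}
    - {"dx": 0,"dy": 0,"dz": 0,"ax": 0,"ay": 0,"az": 0,"fingers": 0}
    - {"dx": 0,"dy": 0,"dz": 0,"ax": 0,"ay": 0,"az": 0,"fingers": 0}
    - {"dx": 0,"dy": 0,"dz": 0,"ax": 0,"ay": 0,"az": 0,"fingers": 0}
    - {"dx": 0,"dy": 0,"dz": 0,"ax": 0,"ay": 0,"az": 0,"fingers": 0}
    - {"dx": 0,"dy": 0,"dz": 0,"ax": 0,"ay": 0,"az": 0,"fingers": 0}
    - {"dx": 0,"dy": 0,"dz": 0,"ax": 0,"ay": 0,"az": 0,"fingers": 0}

```text
clock: 38.58
tool_pos: [0.4288, -0.2788, 0.0529]
orientation: [153.3, 90.0, -26.7]
force: [0.9, -0.5, 2.0]
opening: 0.0271
```

Call:
send_rows:
  deltas:
    - {"dx": 0,"dy": 0,"dz": 0,"ax": 0,"ay": 0,"az": 0,"fingers": 0}
    - {"dx": 0,"dy": 0,"dz": 0,"ax": 0,"ay": 0,"az": 0,"fingers": 0}

```text
clock: 38.83
tool_pos: [0.4288, -0.2787, 0.0529]
orientation: [155.5, 90.0, -24.5]
force: [0.9, 0.1, 2.1]
opening: 0.027
```

Call:
send_rows:
  deltas:
    - {"dx": -10,"dy": 0,"dz": 0,"ax": 0,"ay": 0,"az": 0,"fingers": 0}
    - {"dx": -25,"dy": 0,"dz": 0,"ax": 0,"ay": 0,"az": 0,"fingers": 0}
    - {"dx": -40,"dy": 0,"dz": 0,"ax": 0,"ay": 0,"az": 0,"fingers": 0}
    - {"dx": -40,"dy": 0,"dz": 0,"ax": 0,"ay": 0,"az": 0,"fingers": 0}
    - {"dx": -25,"dy": -10,"dz": 0,"ax": 0,"ay": 0,"az": 0,"fingers": 0}
    - {"dx": 0,"dy": -30,"dz": 0,"ax": 0,"ay": 0,"az": 0,"fingers": 0}
    - {"dx": 0,"dy": -40,"dz": 0,"ax": 0,"ay": 0,"az": 0,"fingers": 0}
    - {"dx": 0,"dy": -40,"dz": 0,"ax": 0,"ay": 0,"az": 0,"fingers": 0}
    - {"dx": 0,"dy": -35,"dz": 0,"ax": 0,"ay": 0,"az": 0,"fingers": 0}
    - {"dx": 0,"dy": -20,"dz": 0,"ax": 0,"ay": 0,"az": 0,"fingers": 0}
    - {"dx": 0,"dy": 0,"dz": -20,"ax": 0,"ay": 0,"az": 0,"fingers": 0}
    - {"dx": 0,"dy": 0,"dz": -40,"ax": 0,"ay": 0,"az": 0,"fingers": 0}

```text
clock: 40.33
tool_pos: [0.4889, -0.1036, 0.1936]
orientation: [-159.4, 89.9, 20.7]
force: [-0.3, 0.0, -0.6]
opening: 0.027
```

Call:
send_rows:
  deltas:
    - {"dx": 0,"dy": 0,"dz": -40,"ax": 0,"ay": 0,"az": 0,"fingers": 0}
    - {"dx": 0,"dy": 0,"dz": -40,"ax": 0,"ay": 0,"az": 0,"fingers": 0}
    - {"dx": 0,"dy": 0,"dz": -40,"ax": 0,"ay": 0,"az": 0,"fingers": 0}
    - {"dx": 0,"dy": 0,"dz": -20,"ax": 0,"ay": 0,"az": 0,"fingers": 0}
    - {"dx": 0,"dy": 0,"dz": -6,"ax": 0,"ay": 0,"az": 0,"fingers": 0}
    - {"dx": 0,"dy": 0,"dz": 0,"ax": 0,"ay": 0,"az": 0,"fingers": 0}
    - {"dx": 0,"dy": 0,"dz": 0,"ax": 0,"ay": 0,"az": 0,"fingers": 0}

```text
clock: 41.2
tool_pos: [0.6339, -0.1039, 0.193]
orientation: [-37.1, 90.0, 142.8]
force: [0.2, 0.8, -0.6]
opening: 0.0275
```

```bash
python3 - <<'E'
from h import *
o=ctrl.get_obs();print(o['force'],o['opening'])
delta((.6362,-.104,.120),tgt(-1))
s=snapw('x2');sc=ctrl.snapshot('scene')
cv2.imwrite('pics/x2c.png',np.hstack([cv2.resize(s['image'],(399,300)),cv2.resize(sc['image'][170:370,130:400],(399,300))]))
E
```

```text
[ 0.22092041  0.75112114 -0.57127021] 0.027489190782853393
at [ 0.6339 -0.1039  0.193 ] d(mm) [73.   0.1 -2.3] rot(5deg) [-0.  0.  0.]
```

View pics/x2c.png

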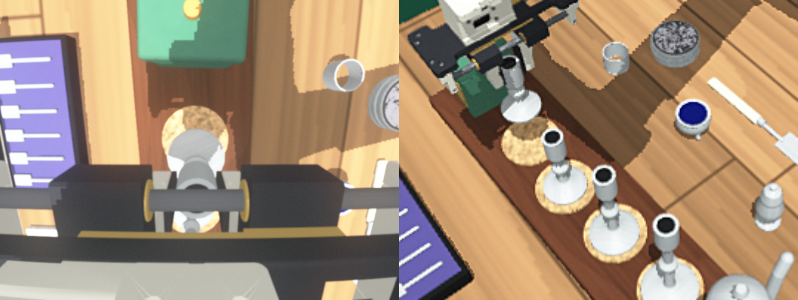

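Stick x is over mat 4 with the caddy clear. Lowering.

Call:
send_rows:
  deltas:
    - {"dx": 15,"dy": 0,"dz": -2.3,"ax": 0,"ay": 0,"az": 0,"fingers": 0}
    - {"dx": 20,"dy": 0,"dz": 0,"ax": 0,"ay": 0,"az": 0,"fingers": 0}
    - {"dx": 18,"dy": 0,"dz": 0,"ax": 0,"ay": 0,"az": 0,"fingers": 0}
    - {"dx": 10,"dy": 0,"dz": 0,"ax": 0,"ay": 0,"az": 0,"fingers": 0}
    - {"dx": 5,"dy": 0,"dz": 0,"ax": 0,"ay": 0,"az": 0,"fingers": 0}
    - {"dx": 3,"dy": 0,"dz": 0,"ax": 0,"ay": 0,"az": 0,"fingers": 0}
    - {"dx": 1,"dy": 0,"dz": 0,"ax": 0,"ay": 0,"az": 0,"fingers": 0}
    - {"dx": 0,"dy": 0,"dz": 0,"ax": 0,"ay": 0,"az": 0,"fingers": 0}
    - {"dx": 0,"dy": 0,"dz": 0,"ax": 0,"ay": 0,"az": 0,"fingers": 0}

```text
clock: 42.42
tool_pos: [0.6371, -0.1037, 0.1211]
orientation: [-176.3, 90.0, 3.7]
force: [0.3, 0.5, -2.1]
opening: 0.0267
```

```bash
python3 - <<'E'
from h import *
delta((.6362,-.104,.118),tgt(-1))
E
```

```text
at [ 0.6371 -0.1037  0.1211] d(mm) [3.1 0.3 0.9] rot(5deg) [-0.   -0.01  0.  ]
```

Call:
send_rows:
  deltas:
    - {"dx": 1.5,"dy": 0.3,"dz": 0.7,"ax": 0,"ay": 0,"az": 0,"fingers": 0}
    - {"dx": 1,"dy": 0,"dz": 0,"ax": 0,"ay": 0,"az": 0,"fingers": 0}
    - {"dx": 0.5,"dy": 0,"dz": 0,"ax": 0,"ay": 0,"az": 0,"fingers": 0}
    - {"dx": 0,"dy": 0,"dz": 0,"ax": 0,"ay": 0,"az": 0,"fingers": 0}
    - {"dx": 0,"dy": 0,"dz": 0,"ax": 0,"ay": 0,"az": 0,"fingers": 0}

```text
clock: 43.05
tool_pos: [0.6362, -0.104, 0.1179]
orientation: [142.2, 90.0, -37.8]
force: [-0.6, 1.0, 0.6]
opening: 0.0274
```

Call:
send_rows:
  deltas:
    - {"dx": 0,"dy": 0,"dz": 0,"ax": 0,"ay": 0,"az": 0,"fingers": 0.6}
    - {"dx": 0,"dy": 0,"dz": 0,"ax": 0,"ay": 0,"az": 0,"fingers": 0.8}
    - {"dx": 0,"dy": 0,"dz": 0,"ax": 0,"ay": 0,"az": 0,"fingers": 0.8}
    - {"dx": 0,"dy": 0,"dz": 0,"ax": 0,"ay": 0,"az": 0,"fingers": 0.8}
    - {"dx": 0,"dy": 0,"dz": 0,"ax": 0,"ay": 0,"az": 0,"fingers": 0.8}
    - {"dx": -10,"dy": 0,"dz": 0,"ax": 0,"ay": 0,"az": 0,"fingers": 0.8}
    - {"dx": -20,"dy": 0,"dz": 0,"ax": 0,"ay": 0,"az": 0,"fingers": 0.8}
    - {"dx": -35,"dy": 0,"dz": 0,"ax": 0,"ay": 0,"az": 0,"fingers": 0.8}
    - {"dx": -40,"dy": 0,"dz": 0,"ax": 0,"ay": 0,"az": 0,"fingers": 0.8}
    - {"dx": -40,"dy": 0,"dz": 0,"ax": 0,"ay": 0,"az": 0,"fingers": 0.8}
    - {"dx": -20,"dy": 0,"dz": 0,"ax": 0,"ay": 0,"az": 0,"fingers": 0.8}

```text
clock: 44.42
tool_pos: [0.637, -0.1042, 0.2866]
orientation: [178.5, 89.8, -1.5]
force: [1.1, 0.8, -1.7]
opening: 0.07
```

Call:
send_rows:
  deltas:
    - {"dx": 0,"dy": 20,"dz": 40,"ax": 0,"ay": 0,"az": 0,"fingers": 0.8}
    - {"dx": 0,"dy": 30,"dz": 40,"ax": 0,"ay": 0,"az": 0,"fingers": 0.8}
    - {"dx": 0,"dy": 40,"dz": 40,"ax": 0,"ay": 0,"az": 0,"fingers": 0.8}
    - {"dx": 0,"dy": 40,"dz": 40,"ax": 0,"ay": 0,"az": 0,"fingers": 0.8}
    - {"dx": 0,"dy": 50,"dz": 20,"ax": 0,"ay": 0,"az": 0,"fingers": 0.8}
    - {"dx": 0,"dy": 50,"dz": 0,"ax": 0,"ay": 0,"az": 0,"fingers": 0.8}
    - {"dx": 0,"dy": 50,"dz": 0,"ax": 0,"ay": 0,"az": 0,"fingers": 0.8}
    - {"dx": 0,"dy": 40,"dz": 0,"ax": 0,"ay": 0,"az": 0,"fingers": 0.8}
    - {"dx": 0,"dy": 40,"dz": 0,"ax": 0,"ay": 0,"az": 0,"fingers": 0.8}
    - {"dx": 0,"dy": 0,"dz": 0,"ax": 0,"ay": 0,"az": 0,"fingers": 0.8}
    - {"dx": 0,"dy": 0,"dz": 0,"ax": 0,"ay": 0,"az": 0,"fingers": 0.8}

```text
clock: 45.8
tool_pos: [0.456, -0.4639, 0.283]
orientation: [-147.2, 90.0, 32.8]
force: [0.1, -0.6, -0.8]
opening: 0.0699
```

```bash
python3 - <<'E'
from h import *
o=ctrl.get_obs();print(o['tool_pos'])
for n in('top','scene'):
    s=ctrl.snapshot(n);pickle.dump(s,open(n+'9.pkl','wb'));cv2.imwrite(f'pics/{n}9.png',s['image'])
t=pickle.load(open('top9.pkl','rb'));s=pickle.load(open('scene9.pkl','rb'))
for X,Y,h in[(.624,.2043,.23),(.6303,.0965,.205),(.6405,-.0062,.18),(.6362,-.104,.155)]:
    P=np.array([X-.001,Y,h])
    try:
        a,sa=dark(t['image'],tuple(np.round(proj(t,P)).astype(int)));b,sb=dark(s['image'],tuple(np.round(proj(s,P)).astype(int)))
        x,e=tri([ray(t,a),ray(s,b)]);print(np.round(x,4),np.round(e,1),sa[4],sb[4],'mm off',np.round((x-P)*1000,1))
    except Exception as e: print(e)
E
```

```text
[ 0.45597241 -0.46394997  0.2830289 ]
[0.6231 0.2049 0.2289] [0.5 0.5] 87 97 mm off [ 0.1  0.6 -1.1]
[0.63   0.096  0.2035] [0.3 0.3] 87 76 mm off [ 0.7 -0.5 -1.5]
[ 0.6395 -0.0065  0.1784] [0.4 0.4] 78 60 mm off [-0.  -0.3 -1.6]
[ 0.6354 -0.1047  0.1537] [0.2 0.2] 72 50 mm off [ 0.2 -0.7 -1.3]
```

View pics/top9.png

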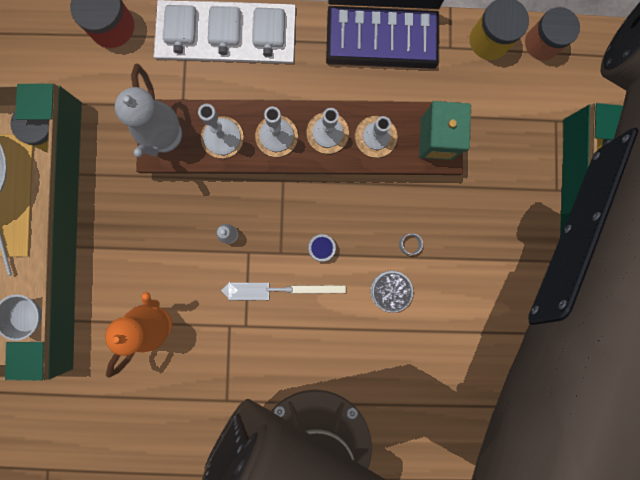

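View pics/scene9.png

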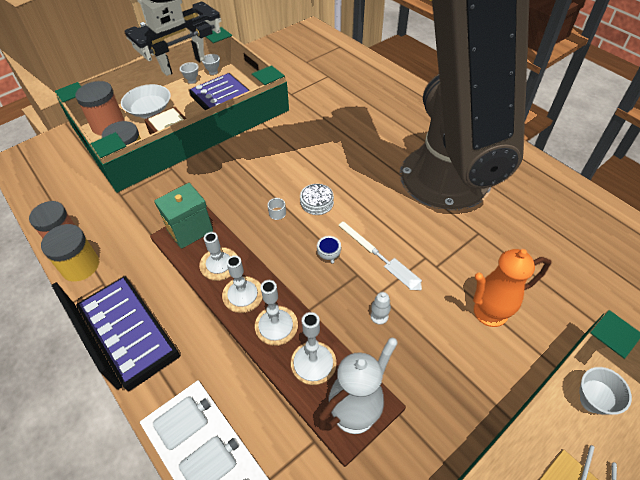

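All four sticks stand centred, descending from the pot, and each is within about 1 mm of its mat centre. The pot (130,100) and salt cellar (321,247) appear in the same pixels as at the start. Handing in.

```bash
python3 - <<'E'
from h import *
a=pickle.load(open('top0.pkl','rb'))['image'].astype(int);b=pickle.load(open('top9.pkl','rb'))['image'].astype(int)
for n,r in(('pot',(slice(65,165),slice(110,185))),('salt',(slice(232,262),slice(306,337)))): print(n,np.abs(a[r]-b[r]).max(2).mean(),(np.abs(a[r]-b[r]).max(2)>40).sum())
print(ctrl.close_job())
E
```

```text
pot 1.6341333333333334 0
salt 2.361290322580645 10
the job is handed in; nothing more can be done
None
```

The four candlesticks stand upright on the cork mats, tallest (165 mm) next to the coffee pot, then 140, 115 and 90 mm towards the tea caddy. I handed the job in at about 46 s of the 106 s allowed, with the arm clear of everything.

**Last checks**
- **Position and height:** triangulating the socket mouths from the top and scene cameras put each stick within about 1 mm of its mat centre. The tops read 1–2 mm below nominal, which is within the calibration error.
- **Pot and salt cellar:** comparing the first and last top pictures, no pixels changed noticeably around the pot and only 10 around the salt cellar, so neither has moved.

**What went wrong or disagreed**
- **Missed first grasp:** my first try on the tallest stick closed at its rim and leaned it slightly, with about 10 N on the tool at the readings I took. It stood upright again once I backed off, and I then picked it up normally.
- **Fingertips shorter than described:** the pictures showed the fingertips about 13–16 mm behind the TCP, not 25 mm ahead of it. I set the grasp depth from the pictures, and the remaining grasps held.
- **Orange pot:** its spout came within millimetres of the gripper body at the 115 mm stick, so I turned the gripper 25° for that grasp. The orange pot looks unmoved.

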